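# Change over the jars of a bead mill and start the run

### The job

Change over the bead mill: take every finished jar (orange cap) out of its bayonet socket and stand it upright on the jar mat, and lock every fresh jar (blue cap) from the mat in a socket of the mill, any one each: push it down against the spring, turn it clockwise and let it click home. Then press the hood shut until its catch snaps in, and then press the green start button all the way down; keep the jars upright and leave the glass flask behind the mat where it is.

Things in the scene. Friction and masses are not known exactly. Their poses are not given: they have to be found in the camera images.
- mill: white bench bead mill, 220 (x) x 240 (y) x 78 mm, fixed. Origin: on the worktop under the middle socket; x from its front (start button) to its rear (hood hinge), y along the row of sockets, z up; body from x = -125 to +95 mm. The 78 mm high deck has three bayonet sockets 76 mm apart, marked by white lines (entry slots) and green lines (locked direction)
- socket_1 (a point): socket at the mill's +y end: point on its axis at deck height (78 mm); axes as the mill's. All sockets: bore 44 mm in a lip 8 mm thick; an entry slot for a lug on either side, 11 mm wide, to 29 mm radius, on a line 75 degrees anticlockwise (from above) of the mill's x (white marks). Locked, the lugs lie along the mill's x (green marks)
- socket_2 (a point): middle socket, same point. Fitting: bar along the white marks, lower the jar on to the spring plate (free: 16 mm below deck, 800 N/m, bottoms at 31 mm), push its underside to 26-31 mm below deck (8-12 N), turn clockwise from above 75 degrees to the stop, let it rise: lugs click up into notches. Underside then 22 mm below deck; only stood in the slots it is 18 mm below
- socket_3 (a point): socket at the mill's -y end, same point. Taking a jar out: push it down 4 to 9 mm from where it is locked, turn it 75 degrees anticlockwise (from above) to the stop, until the bar lies along the white marks, and lift straight up; the underside must clear the deck
- lid (a joint): hinge of the clear hood (rad): 0 shut, 1.68-1.82 at the start, opens up and back. Stiff: stays where it is left. For the last 0.06 rad a sprung catch must be overcome by pressing down at the front with about 8 N; then it snaps to 0 and holds. Shut, it covers x = -72 to +78, y = -109 to +109 mm of the mill; its flat top is 148 mm above the worktop
- lid_tab (a point): middle of the upper face (as when shut) of the blue tab on the hood's front edge, 171 mm from the hinge line. Tab 64 mm wide, 8 thick, reaching 34 mm out of the front wall. With the hood open it points up and this face looks to the rear: closed fingers behind it can swing the hood forward and down. Axes: the hood's; when shut, those of the mill
- lid_top_front (a point): point on the hood's flat outer top, in the middle, 11 mm behind its front wall's outer face: press here from above to shut it
- lid_hinge (a point): middle of the hood's hinge line, which runs along the mill's y, 84 mm behind the row of sockets and 82 mm above the worktop
- start (a joint): travel of the start button (m): 0 free, 0.005 fully pressed; 5 N spring
- start_top (a point): centre of the top of the green start button, 22 mm across, on the front strip of the mill's deck beside the tab, 19 mm above the deck
- mat: dark rubber jar mat, 250 (x) x 156 (y) x 3 mm, fixed. Origin: centre of the underside. Six pale rings, 58 mm across, mark places for jars: x = -85, 0, +85 mm, y = -40, +40 mm
- fresh_1: fresh jar, blue cap, upright on the mat at the start. Steel body 40 mm across, cap 46 mm across at 31-42 mm height; on it a grip bar 40 x 14 mm, 42-66 mm high, to grasp from above. Two bayonet lugs, one each side, in line with the bar, 6 mm wide, to 26 mm radius, 12-18 mm high. 0.18 kg. Origin: centre of underside; z up the axis; x along bar and lugs (ends alike)
- fresh_2: fresh jar, blue cap, upright on the mat at the start. Steel body 40 mm across, cap 46 mm across at 31-42 mm height; on it a grip bar 40 x 14 mm, 42-66 mm high, to grasp from above. Two bayonet lugs, one each side, in line with the bar, 6 mm wide, to 26 mm radius, 12-18 mm high. 0.18 kg. Origin: centre of underside; z up the axis; x along bar and lugs (ends alike)
- fresh_3: fresh jar, blue cap, upright on the mat at the start. Steel body 40 mm across, cap 46 mm across at 31-42 mm height; on it a grip bar 40 x 14 mm, 42-66 mm high, to grasp from above. Two bayonet lugs, one each side, in line with the bar, 6 mm wide, to 26 mm radius, 12-18 mm high. 0.18 kg. Origin: centre of underside; z up the axis; x along bar and lugs (ends alike)
- fresh_4: fresh jar, blue cap, upright on the mat at the start. Steel body 40 mm across, cap 46 mm across at 31-42 mm height; on it a grip bar 40 x 14 mm, 42-66 mm high, to grasp from above. Two bayonet lugs, one each side, in line with the bar, 6 mm wide, to 26 mm radius, 12-18 mm high. 0.18 kg. Origin: centre of underside; z up the axis; x along bar and lugs (ends alike)
- fresh_5: fresh jar, blue cap, upright on the mat at the start. Steel body 40 mm across, cap 46 mm across at 31-42 mm height; on it a grip bar 40 x 14 mm, 42-66 mm high, to grasp from above. Two bayonet lugs, one each side, in line with the bar, 6 mm wide, to 26 mm radius, 12-18 mm high. 0.18 kg. Origin: centre of underside; z up the axis; x along bar and lugs (ends alike)
- fresh_6: fresh jar, blue cap, upright on the mat at the start. Steel body 40 mm across, cap 46 mm across at 31-42 mm height; on it a grip bar 40 x 14 mm, 42-66 mm high, to grasp from above. Two bayonet lugs, one each side, in line with the bar, 6 mm wide, to 26 mm radius, 12-18 mm high. 0.18 kg. Origin: centre of underside; z up the axis; x along bar and lugs (ends alike)
- done_1: finished jar, orange cap, locked in a socket at the start. Steel body 40 mm across, cap 46 mm across at 31-42 mm height; on it a grip bar 40 x 14 mm, 42-66 mm high, to grasp from above. Two bayonet lugs, one each side, in line with the bar, 6 mm wide, to 26 mm radius, 12-18 mm high. 0.18 kg. Origin: centre of underside; z up the axis; x along bar and lugs (ends alike)
- done_2: finished jar, orange cap, locked in a socket at the start. Steel body 40 mm across, cap 46 mm across at 31-42 mm height; on it a grip bar 40 x 14 mm, 42-66 mm high, to grasp from above. Two bayonet lugs, one each side, in line with the bar, 6 mm wide, to 26 mm radius, 12-18 mm high. 0.18 kg. Origin: centre of underside; z up the axis; x along bar and lugs (ends alike)
- done_3: finished jar, orange cap, locked in a socket at the start. Steel body 40 mm across, cap 46 mm across at 31-42 mm height; on it a grip bar 40 x 14 mm, 42-66 mm high, to grasp from above. Two bayonet lugs, one each side, in line with the bar, 6 mm wide, to 26 mm radius, 12-18 mm high. 0.18 kg. Origin: centre of underside; z up the axis; x along bar and lugs (ends alike)
- flask: small round glass flask, 60 mm across, 81 mm tall, standing behind the mat; leave alone

How it is judged:
By the outcome, as a careful person would: the job done as asked, in the order asked, and still so for the second after the job is handed in, with the robot touching nothing.
Of fresh_1, fresh_2, fresh_3, fresh_4, fresh_5, fresh_6 only 2 to 3 are there at a start; the rules pass over those that are not, and their reading is None.
Of done_1, done_2, done_3 only 2 to 3 are there at a start; the rules pass over those that are not, and their reading is None.
At some moment in a run one of fresh_1, fresh_2, fresh_3, fresh_4, fresh_5, fresh_6 may be knocked a few centimetres aside while the robot is not near it.
It also fails if it takes over 210 s, if anything falls off the work surface, if the arm or the gripper's body presses on something with over 40 N, if the wrist force passes 120 N, or if a joint passes its speed limit or range.

### The arm

A 6-joint arm with a two-finger parallel gripper is mounted at the origin on a cart in front of the work surface, level with it; the furniture and walls round the work are solid. World frame = base frame: x ahead of the robot, y to its left, z up, the work surface at z = 0. Lengths are in m, angles in rad, forces in N, time in s.
With the tool pointing down it reaches from about 0.35 to 0.975 m from the base axis. Payload 4.9 kg.
Tool frame: the origin (TCP) lies at the very end of the fingers, on their centre line; the grasp point (between the pads) lies 19 mm behind it; z points along the fingers, y is the line along which they close (so a half turn about z gives the same grasp; the last joint's range is limited). The gripper opens to 85 mm and grips with 20 to 120 N. Pads are 22 mm wide; open, the fingers measure 114 mm over their backs; the gripper's body (76 mm by 85 mm) begins 54 mm behind the grasp point. The pads swing forward as they close: fully open they stand 13 mm farther back than shut.
Start: joints at [1.158, 0.053, 1.613, -0, 1.476, -0.119], TCP at [0.181, 0.598, 0.231] pointing down, gripper open.
Joint ranges: [-3.01, 3.01], [-1.01, 2.22], [0.06, 2.58], [-1.02, 4.17], [0.09, 2.62], [-3.14, 3.14]. Speed limits (rad/s): [2.57, 2.57, 3.14, 3.14, 3.14, 3.14].

### API

Orientations are given as a unit quaternion [w, x, y, z].
In Python, from plant import * gives the robot as it stands.
- The arm moves only by the tool jog_arm, never from a script. Its argument "moves" is a list that holds one entry, the list of rows, each a list of 7 numbers: the finger opening in cm, from 0 to 8.54, then the shift along the tool's x, y, z in cm, then the turn, a rotation vector about the tool's x, y, z in rad. A call has 1 to 20 rows; each row shifts and turns the commanded pose from where the row before left it, along the tool's axes as they then stand; what a row does not reach is not made up. A row lasts 1/12 s, in which the tool goes at most 41.7 mm and 7.16 degrees, less where a joint would pass 70% of its speed; a pose out of reach is approached as far as the arm can. A call is refused whole if a number of a shift passes 4.17 or a number of a turn 0.125, either way. A call with a gripper value outside its range is refused whole. The fingers move at their own pace and stop on an object; the grip force is fixed at half the most. Time passes only in rows, so rows that do not move let the fingers close. It gives the time, the measured TCP pose, the force, the opening and the grip force at its end, in the units of the state.
- state(): the state, without advancing time (a new reading comes with each control period).
- grab_frame(name): name is "side" or "top"; returns a dict with "color" (480x640x3 uint8, blue, green, red), "depth" (480x640 float32, m along the optical axis (not along the pixel's ray), 0 where there is no reading), "fx", "fy", "cx", "cy" (pixels), "k1" (the pictures are not rectified: a ray, as slopes to the right and down, at radius r is drawn at 1 + k1 r^2 times it, then the intrinsics apply), "R" (3x3) and "t" (3): a world point X has camera coordinates R X + t. Camera axes: x right, y down, z forward; pixel columns grow to the right and rows downward; lengths in m; the calibration is good to about 2 mm. A picture is of the moment at which its call begins.
- job_done(): hands the job in; it is judged then, once.
Trained networks look in a picture, given as the dict that the camera call returned (one of the last four; its "shot" number tells which), for a name from the list of things; names that differ only in an ending like _2 or _b are one class to them, and where a whole thing is asked for, a point or a joint stands for the part that bears it (a point fixed in the world has none). Each returns a list of dicts, best first, with "p" (0 to 1); they miss things now and then, are a little off and sometimes report something else, mostly with a low value. They report only what shows in the picture. A call takes as long as a camera call.
- recognise(name, picture): "rect" ([centre column, centre row, width, height] in pixels, round what is visible of it).
- regions_of(name, picture): "pixels" (480x640 bool, what is visible of it) and "rect" ([centre column, centre row, width, height] in pixels, round what is visible of it).
The state is a dict: "time": time; "joint_pos": joint angles; "joint_vel": joint speeds; "joint_efforts": joint torques, N m; "tool_pos": TCP position; "tool_rot": TCP orientation; "contact_force": force on the tool from outside, world axes, zero at the start; "ft_torque": the same for the moment, N m; "gripper_width": opening from 0.0 (shut) to 1.0 (fully open); "grasp_force": force on a finger pad.
Only numpy, scipy, OpenCV 4.12 (cv2) and the standard library are available. Lean on these libraries where they do the work, as an engineer would, in place of code of your own. Each camera call takes 0.05 s, during which the arm holds its last target. There are 200 camera calls.

## Working session

There is one attempt and no reset: what is moved stays moved. The work goes in short steps, Python scripts to look and compute and a tool call to move; the robot and the scene stay as the last step left them, time stands still between calls to the robot, and variables do not carry over. Pictures are saved under pics/ and viewed, at most 14 in all, crops included, and the job is handed in when it is done.

Besides the shell and the picture viewer there is one more tool, called as name(argument=value, ...), one argument or row to a line, values as JSON. jog_arm: Moves the arm, as the interface text tells. Its arguments: {"type":"object","properties":{"moves":{"type":"array"}},"required":["moves"]}

```bash
ls && mkdir -p pics && cat > h.py <<'E'
from plant import *
import numpy as np, cv2
def rays(f,u,v):
    x=(np.asarray(u,float)-f["cx"])/f["fx"]; y=(np.asarray(v,float)-f["cy"])/f["fy"]
    a,b=x.copy(),y.copy()
    for _ in range(8):
        s=1+f["k1"]*(a*a+b*b); a,b=x/s,y/s
    return a,b
def world(f,u,v,d=None):
    u=np.asarray(u);v=np.asarray(v)
    if d is None: d=f["depth"][v.astype(int),u.astype(int)]
    a,b=rays(f,u,v); P=np.stack([a*d,b*d,d*np.ones_like(a)],-1)
    return (P-f["t"])@f["R"]
def cloud(f,mask):
    v,u=np.nonzero(mask&(f["depth"]>0)); return world(f,u,v)
def on_plane(f,u,v,z):
    a,b=rays(f,u,v); R=f["R"]; c=-R.T@f["t"]; d=np.stack([a,b,np.ones_like(a)],-1)@R
    return c+d*((z-c[2])/d[...,2])[...,None]
def proj(f,X):
    p=np.asarray(X)@f["R"].T+f["t"]; a,b=p[...,0]/p[...,2],p[...,1]/p[...,2]
    s=1+f["k1"]*(a*a+b*b); return np.stack([f["fx"]*a*s+f["cx"],f["fy"]*b*s+f["cy"]],-1)
E
python3 - <<'E'
from h import *
for n in ("top","side"):
    f=grab_frame(n); cv2.imwrite(f"pics/{n}0.png",f["color"])
    print(n,f["fx"],f["k1"],"cam",-f["R"].T@f["t"],f["R"].round(3).tolist())
    for k in ("fresh_1","done_1","mill","mat","flask","lid","start","lid_tab"):
        for r in regions_of(k,f):
            if r["p"]<0.3: continue
            P=cloud(f,r["pixels"])
            if len(P): print(k,round(r["p"],2),np.round(r["rect"]),"med",np.median(P,0).round(3),"lo",np.percentile(P,2,0).round(3),"hi",np.percentile(P,98,0).round(3))
print(state())
E
```

```text
pics
top 528.8759918295531 0.03800175997994028 cam [0.40963827 0.14051709 0.9796523 ] [[-0.001, -1.0, -0.023], [-0.989, 0.004, -0.151], [0.151, 0.023, -0.988]]
fresh_1 0.81 [272. 229.  34.  26.] med [0.565 0.256 0.046] lo [0.547 0.236 0.005] hi [0.591 0.277 0.07 ]
fresh_1 0.78 [262. 277.  29.  23.] med [0.482 0.269 0.046] lo [0.462 0.251 0.02 ] hi [0.504 0.294 0.071]
done_1 0.91 [346. 245.  27.  28.] med [0.529 0.123 0.098] lo [0.509 0.101 0.078] hi [0.551 0.142 0.124]
done_1 0.91 [390. 242.  28.  33.] med [0.537 0.049 0.098] lo [0.516 0.025 0.077] hi [0.558 0.068 0.123]
mill 0.73 [390. 210. 160. 223.] med [0.581 0.05  0.079] lo [ 0.417 -0.068  0.074] hi [0.712 0.164 0.251]
mat 0.86 [242. 278.  96. 138.] med [0.471 0.318 0.002] lo [ 0.365  0.233 -0.001] hi [0.605 0.387 0.006]
mat 0.63 [391. 211. 154. 216.] med [0.58  0.05  0.079] lo [ 0.416 -0.067  0.074] hi [0.711 0.164 0.251]
flask 0.86 [261. 163.  34.  31.] med [0.689 0.28  0.047] lo [0.669 0.255 0.006] hi [0.721 0.306 0.081]
flask 0.31 [390. 209. 153. 219.] med [0.581 0.049 0.079] lo [ 0.416 -0.069  0.002] hi [0.714 0.165 0.25 ]

[... 1570 characters left out ...]
1.15799565e+00,  5.26726052e-02,  1.61286811e+00,  3.04409570e-06,
        1.47600787e+00, -1.19018772e-01]), 'joint_vel': array([-1.39935616e-03, -7.42061490e-05,  1.52371458e-03,  4.14067744e-04,
        1.39406022e-03, -1.16175538e-04]), 'joint_efforts': array([ 3.17627009e-04, -3.93676436e+01, -3.70469999e+01, -9.75950934e-05,
        4.50277994e-04,  6.71205129e-06]), 'tool_pos': array([0.18099104, 0.59821276, 0.23133965]), 'tool_rot': array([4.32891637e-06, 1.46363421e-01, 9.89230887e-01, 2.16600793e-05]), 'contact_force': array([ 0.44365259, -0.27407959, -0.46707994]), 'ft_torque': array([-0.00375131, -0.01058917, -0.01194051]), 'grasp_force': 0.0, 'gripper_width': 0.9991884831189175}
```

```bash
python3 - <<'E'
import cv2
a=cv2.imread("pics/top0.png")[90:360,170:500]; b=cv2.imread("pics/side0.png")[90:420,200:450]
cv2.imwrite("pics/a.png",cv2.resize(a,(733,600),interpolation=2)); cv2.imwrite("pics/b.png",cv2.resize(b,(454,600),interpolation=2))
E
```

```text
(no output)
```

View pics/a.png

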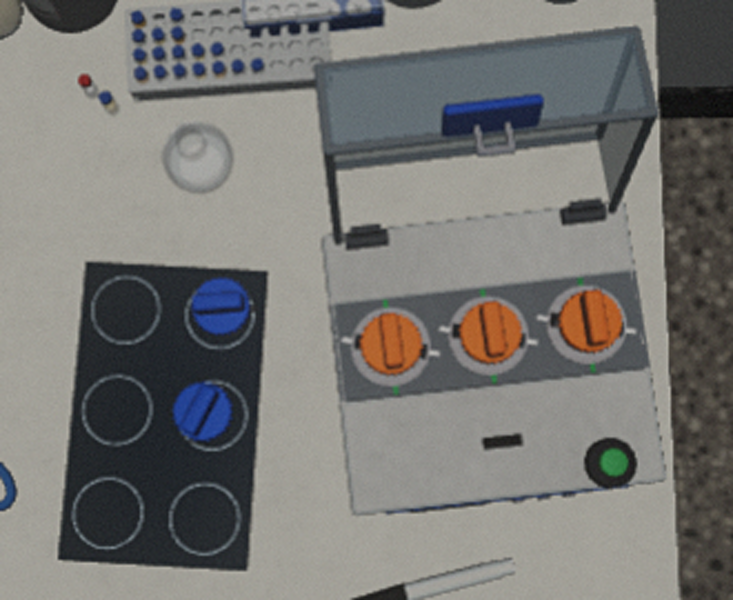

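View pics/b.png

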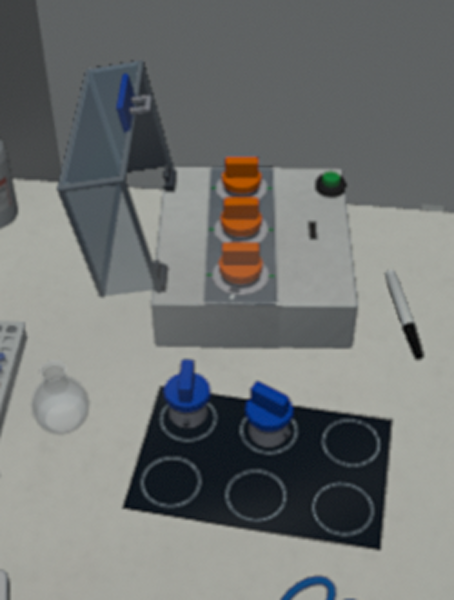

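The top view shows three orange jars locked in the sockets, at crop pixels (391,343), (491,330) and (592,320). Two blue jars stand on the mat at (220,305) and (203,412), and the left column and the near-right ring are free. The hood is open and the start button is at (613,462). The side view agrees with this. Next I'll measure precisely.

```bash
cat >> h.py <<'E'
def bars(f,cls,zb,pmin=0.3):
    """bar-top centre and bar yaw (deg) of each jar; zb = height of cap top, bar top is zb+.024"""
    out=[]
    for r in regions_of(cls,f):
        if r["p"]<pmin: continue
        m=r["pixels"]&(f["depth"]>0); v,u=np.nonzero(m); P=world(f,u,v); s=abs(P[:,2]-zb-.024)<.006
        if s.sum()<15: continue
        Q=on_plane(f,u[s],v[s],zb+.024)[:,:2]
        (c,wh,a)=cv2.minAreaRect((Q*1000).astype(np.float32))
        e=np.linalg.eigh(np.cov(Q.T))[1][:,1]
        C=P[abs(P[:,2]-zb)<.005]
        out.append((round(r["p"],2),Q.mean(0).round(4),(np.array(c)/1000).round(4),np.round(wh),"yaw",round(np.degrees(np.arctan2(e[1],e[0])),1),"cap",((C.max(0)+C.min(0))/2)[:2].round(4)))
    return out
E
python3 - <<'E'
from h import *
for n in ("top","side"):
    f=grab_frame(n)
    for cls,z in (("done_1",.098),("fresh_1",.045)):
        for o in bars(f,cls,z): print(n,cls,*o)
    for r in regions_of("mat",f)[:1]:
        v,u=np.nonzero(r["pixels"]&(f["depth"]>0)); Q=on_plane(f,u,v,.003)
        P=world(f,u,v); Q=Q[abs(P[:,2]-.002)<.006]
        print(n,"mat",cv2.minAreaRect((Q[:,:2]*1000).astype(np.float32)))
    P=np.concatenate([cloud(f,r["pixels"]) for r in regions_of("mill",f)[:1]]); P=P[abs(P[:,2]-.078)<.005]
    print("mill deck",cv2.minAreaRect((P[:,:2]*1000).astype(np.float32)))
    for r in recognise("start",f)[:1]:
        print("start",r["p"],on_plane(f,*np.array(r["rect"][:2]),.097))
    for r in regions_of("lid",f)[:1]:
        hsv=cv2.cvtColor(f["color"],cv2.COLOR_BGR2HSV)
        m=r["pixels"]&(hsv[...,0]>105)&(hsv[...,0]<130)&(hsv[...,1]>150)
        P=cloud(f,m); P=P[P[:,2]>.2]; print("tab",len(P),P.mean(0),P.min(0),P.max(0))
E
```

```text
top done_1 0.92 [0.5377 0.0472] [0.5378 0.0472] [39. 14.] yaw -172.1 cap [0.5375 0.0471]
top done_1 0.88 [ 0.5457 -0.0276] [ 0.5459 -0.0275] [39. 14.] yaw -171.7 cap [ 0.5465 -0.0282]
top done_1 0.58 [0.5291 0.1223] [0.5288 0.1222] [38. 14.] yaw -172.5 cap [0.5285 0.1231]
top fresh_1 0.8 [0.5679 0.2581] [0.5678 0.258 ] [15. 39.] yaw 93.8 cap [0.5688 0.2584]
top fresh_1 0.67 [0.4827 0.272 ] [0.483  0.2721] [16. 40.] yaw 151.3 cap [0.4834 0.2725]
top mat ((485.2144775390625, 309.72296142578125), (160.3131866455078, 251.3703155517578), 86.69371032714844)
mill deck ((551.2578125, 48.18628692626953), (275.1355895996094, 239.36988830566406), 6.301086902618408)
tab 220 [0.65844912 0.06025503 0.26458836] [0.65133384 0.03048582 0.24339064] [0.66521176 0.0911533  0.26968938]
side done_1 0.92 [0.5367 0.0534] [0.533  0.0829] [34. 76.] yaw -175.1 cap [0.537 0.055]
side done_1 0.7 [0.5273 0.1283] [0.5268 0.129 ] [38. 17.] yaw -172.1 cap [0.5282 0.1306]
side done_1 0.67 [ 0.5456 -0.0215] [ 0.5452 -0.02  ] [36. 18.] yaw -172.6 cap [ 0.5461 -0.018 ]
side fresh_1 0.93 [0.5657 0.2647] [0.5655 0.2653] [14. 41.] yaw 94.9 cap [0.5664 0.2624]
side fresh_1 0.92 [0.4812 0.2789] [0.4821 0.2794] [17. 39.] yaw 154.0 cap [0.4817 0.2819]
side mat ((483.0772399902344, 312.9935302734375), (158.89134216308594, 251.85340881347656), 86.25811004638672)
mill deck ((550.0491943359375, 50.75297546386719), (276.560302734375, 243.5673370361328), 6.549759387969971)
start 0.49 [ 0.44049613 -0.03128358  0.097     ]
tab 98 [0.65593784 0.06863359 0.26101504] [0.64860846 0.03287466 0.23706093] [0.66283161 0.09483132 0.26583837]
```

```bash
cat >> h.py <<'E'
def yaw_y(s=None):
    s=s or state(); w,x,y,z=s["tool_rot"]; 
    return np.degrees(np.arctan2(1-2*(x*x+z*z),2*(x*y-w*z)))
def plan(goal,yaw,n,start=None,yaw0=None):
    """constant row (cm, rad about tool z) which repeated n times reaches goal with tool y at yaw deg, tool down"""
    s=state(); p=s["tool_pos"] if start is None else np.array(start); a=np.radians(yaw_y(s) if yaw0 is None else yaw0)
    th=-(np.radians(yaw)-a); th=(th+np.pi)%(2*np.pi)-np.pi if yaw0 is None and abs(th)>np.pi*1.05 else th
    d=np.array(goal)-p; ty=np.array([np.cos(a),np.sin(a)]); tx=np.array([-np.sin(a),np.cos(a)])*-1
    tx=np.array([ -ty[1], ty[0]]); D=np.array([d[:2]@tx,d[:2]@ty])
    M=sum(np.array([[np.cos(k*th/n),-np.sin(k*th/n)],[np.sin(k*th/n),np.cos(k*th/n)]]) for k in range(n))
    q=np.linalg.solve(M,D)*100
    print(f"n={n} shift {q[0]:.3f} {q[1]:.3f} {-d[2]*100/n:.3f} turn {th/n:.4f}  (total {D*100} dz {-d[2]*100:.2f} turn {th:.3f})")
def show():
    s=state(); print("t",round(s["time"],2),"tcp",s["tool_pos"].round(4),"yaw_y",yaw_y(s).round(1),"q",s["joint_pos"].round(3),"F",s["contact_force"].round(1),"T",s["ft_torque"].round(2),"w",round(s["gripper_width"],3),"g",round(s["grasp_force"],1))
E
python3 - <<'E'
from h import *
show(); plan([.5288,.1235,.20],-83,24); plan([.5288,.1235,.20],73.2,16)
E
```

```text
t 1.6 tcp [0.181  0.5982 0.2313] yaw_y 73.2 q [ 1.158  0.053  1.613  0.     1.476 -0.119] F [ 0.2  0.2 -0.2] T [ 0.01 -0.03 -0.02] w 1.0 g 0.0
n=24 shift -2.694 2.096 0.130 turn 0.1136  (total [-47.03829028 -35.36152886] dz 3.13 turn 2.726)
n=16 shift -2.939 -2.211 0.196 turn -0.0000  (total [-47.03829028 -35.36152886] dz 3.13 turn -0.001)
```

jog_arm(
  moves=[
    [[5,-2.94,-2.21,0,0,0,0],[5,-2.94,-2.21,0,0,0,0],[5,-2.94,-2.21,0,0,0,0],[5,-2.94,-2.21,0,0,0,0],[5,-2.94,-2.21,0,0,0,0],[5,-2.94,-2.21,0,0,0,0],[5,-2.94,-2.21,0,0,0,0],[5,-2.94,-2.21,0,0,0,0],[5,-2.94,-2.21,0,0,0,0],[5,-2.94,-2.21,0,0,0,0],[5,-2.94,-2.21,0,0,0,0],[5,-2.94,-2.21,0,0,0,0],[5,-2.94,-2.21,0,0,0,0],[5,-2.94,-2.21,0,0,0,0],[5,-2.94,-2.21,0,0,0,0],[5,-2.94,-2.21,0,0,0,0],[5,0,0,0,0,0,0.12],[5,0,0,0,0,0,0.12],[5,0,0,0,0,0,0.12],[5,0,0,0,0,0,0.12]],
  ],
)

```text
time: 3.27
tool_pos: [0.529, 0.1231, 0.2313]
tool_rot: [-0.0, 0.38, 0.925, -0.0]
contact_force: [-1.1, -0.1, -0.1]
gripper_width: 0.585
grasp_force: 0.0
```

jog_arm(
  moves=[
    [[5,0,0,0,0,0,0.12],[5,0,0,0,0,0,0.12],[5,0,0,0,0,0,0.12],[5,0,0,0,0,0,0.12],[5,0,0,0,0,0,0.12],[5,0,0,0,0,0,0.12],[5,0,0,0,0,0,0.12],[5,0,0,0,0,0,0.12],[5,0,0,0,0,0,0.12],[5,0,0,0,0,0,0.12],[5,0,0,0,0,0,0.12],[5,0,0,0,0,0,0.12],[5,0,0,0,0,0,0.12],[5,0,0,0,0,0,0.12],[5,0,0,0,0,0,0.12],[5,0,0,0,0,0,0.12],[5,0,0,0,0,0,0.12],[5,0,0,0,0,0,0.12],[5,0,0,0,0,0,0],[5,0,0,0,0,0,0]],
  ],
)

```text
time: 4.93
tool_pos: [0.5288, 0.1235, 0.2314]
tool_rot: [-0.0, 0.994, 0.105, 0.0]
contact_force: [0.3, 0.1, 0.3]
gripper_width: 0.584
grasp_force: 0.0
```

```bash
python3 - <<'E'
from h import *
show(); plan([.5288,.1235,.1005],-83,10)
f=grab_frame("side")
for o in bars(f,"fresh_1",.045): print(*o)
E
```

```text
t 4.93 tcp [0.5288 0.1235 0.2314] yaw_y -77.9 q [ 0.092 -0.144  1.803  0.     1.482  1.452] F [0.3 0.1 0.3] T [-0.02 -0.01 -0.01] w 0.584 g 0.0
n=10 shift -0.000 0.000 1.309 turn 0.0089  (total [-0.00474244  0.00151551] dz 13.09 turn 0.089)Traceback (most recent call last):
  File "<stdin>", line 4, in <module>
  File "h.py", line 33, in bars
    out.append((round(r["p"],2),Q.mean(0).round(4),(np.array(c)/1000).round(4),np.round(wh),"yaw",round(np.degrees(np.arctan2(e[1],e[0])),1),"cap",((C.max(0)+C.min(0))/2)[:2].round(4)))
                                                                                                                                                     ~~~~~^^^
    return umr_maximum(a, axis, None, out, keepdims, initial, where)
ValueError: zero-size array to reduction operation maximum which has no identity
```

jog_arm(
  moves=[
    [[4,0,0,2,0,0,0.03],[4,0,0,2,0,0,0.03],[4,0,0,2,0,0,0.03],[4,0,0,2,0,0,0],[4,0,0,2,0,0,0],[4,0,0,1.5,0,0,0],[4,0,0,1,0,0,0],[4,0,0,0.55,0,0,0],[4,0,0,0,0,0,0],[0.5,0,0,0,0,0,0],[0.5,0,0,0,0,0,0],[0.5,0,0,0,0,0,0],[0.5,0,0,0,0,0,0],[0.5,0,0,0,0,0,0],[0.5,0,0,0,0,0,0],[0.5,0,0,0,0,0,0]],
  ],
)

```text
time: 6.37
tool_pos: [0.5298, 0.1235, 0.1017]
tool_rot: [0.0, 0.998, 0.059, 0.001]
contact_force: [0.6, 0.2, 2.5]
gripper_width: 0.148
grasp_force: 61.1
```

```bash
python3 - <<'E'
from h import *
show()
E
```

```text
t 6.37 tcp [0.5298 0.1235 0.1017] yaw_y -83.3 q [ 0.092 -0.024  1.916 -0.     1.248  1.545] F [0.6 0.2 2.5] T [-0.14 -0.27 -0.02] w 0.148 g 61.1
```

jog_arm(
  moves=[
    [[0.5,0,0,0.2,0,0,0],[0.5,0,0,0.2,0,0,0],[0.5,0,0,0.2,0,0,0],[0.5,0,0,0.1,0,0,0],[0.5,0,0,0,0,0,0],[0.5,0,0,0,0,0,0]],
  ],
)

```text
time: 6.87
tool_pos: [0.5298, 0.1235, 0.0951]
tool_rot: [0.0, 0.998, 0.059, 0.001]
contact_force: [-0.5, -1.7, 8.5]
gripper_width: 0.148
grasp_force: 61.7
```

```bash
python3 - <<'E'
from h import *
show()
E
```

```text
t 6.87 tcp [0.5298 0.1235 0.0951] yaw_y -83.3 q [ 0.092 -0.016  1.92  -0.     1.236  1.545] F [-0.5 -1.7  8.5] T [-0.17  0.03 -0.07] w 0.148 g 61.7
```

jog_arm(
  moves=[
    [[0.5,0,0,0,0,0,-0.1],[0.5,0,0,0,0,0,-0.1],[0.5,0,0,0,0,0,-0.1],[0.5,0,0,0,0,0,-0.1],[0.5,0,0,0,0,0,-0.1],[0.5,0,0,0,0,0,-0.1],[0.5,0,0,0,0,0,-0.1],[0.5,0,0,0,0,0,-0.1],[0.5,0,0,0,0,0,-0.1],[0.5,0,0,0,0,0,-0.1],[0.5,0,0,0,0,0,-0.1],[0.5,0,0,0,0,0,-0.1],[0.5,0,0,0,0,0,-0.1],[0.5,0,0,0,0,0,0],[0.5,0,0,0,0,0,0]],
  ],
)

```text
time: 8.12
tool_pos: [0.5299, 0.1239, 0.0952]
tool_rot: [0.0, 0.759, 0.651, 0.001]
contact_force: [-0.2, 0.2, 8.6]
gripper_width: 0.147
grasp_force: 61.9
```

```bash
python3 - <<'E'
from h import *
show()
E
```

```text
t 8.12 tcp [0.5299 0.1239 0.0952] yaw_y -8.7 q [ 9.300e-02 -1.600e-02  1.919e+00  1.000e-03  1.236e+00  2.450e-01] F [-0.2  0.2  8.6] T [0.11 0.01 0.01] w 0.147 g 61.9
```

jog_arm(
  moves=[
    [[0.5,0,0,-0.5,0,0,0],[0.5,0,0,-0.5,0,0,0],[0.5,0,0,-0.5,0,0,0],[0.5,0,0,-0.5,0,0,0],[0.5,0,0,-1.25,0,0,0],[0.5,0,0,-1.25,0,0,0],[0.5,0,0,-1.25,0,0,0],[0.5,0,0,-1.25,0,0,0],[0.5,0,0,-1.25,0,0,0],[0.5,0,0,-1.25,0,0,0],[0.5,2.25,0.07,0,0,0,0],[0.5,2.25,0.07,0,0,0,0],[0.5,2.25,0.07,0,0,0,0],[0.5,2.25,0.07,0,0,0,0],[0.5,2.25,0.07,0,0,0,0],[0.5,2.25,0.07,0,0,0,0],[0.5,2.25,0.07,0,0,0,0],[0.5,2.25,0.07,0,0,0,0],[0.5,2.25,0.07,0,0,0,0],[0.5,2.25,0.07,0,0,0,0]],
  ],
)

```text
time: 9.78
tool_pos: [0.5701, 0.346, 0.1896]
tool_rot: [-0.0, 0.759, 0.651, -0.0]
contact_force: [1.1, 0.2, -1.7]
gripper_width: 0.147
grasp_force: 60.5
```

```bash
sed -i 's/if s.sum()<15: continue/if s.sum()<15: print("few",r["p"],np.median(P,0).round(3)); continue/; s/C=P\[abs(P\[:,2\]-zb)<.005\]/C=P[abs(P[:,2]-zb)<.008]/' h.py && sed -i 's/"cap",((C.max(0)+C.min(0))\/2)\[:2\].round(4)/"n",len(C)/' h.py && python3 - <<'E'
from h import *
show(); f=grab_frame("top"); 
for o in bars(f,"fresh_1",.045): print(*o)
for o in bars(f,"done_1",.098): print(*o)
cv2.imwrite("pics/t1.png",cv2.resize(f["color"][90:360,170:500],(733,600)))
E
```

```text
t 9.78 tcp [0.5701 0.346  0.1896] yaw_y -8.8 q [ 0.434  0.177  1.549 -0.     1.416  0.587] F [ 1.1  0.2 -1.7] T [ 0.02 -0.05 -0.08] w 0.147 g 60.5
few 0.7 [0.679 0.058 0.228]
0.78 [0.5678 0.2582] [0.5677 0.258 ] [14. 39.] yaw 95.0 n 330
0.72 [0.4825 0.272 ] [0.4828 0.2719] [15. 40.] yaw 151.3 n 314
0.84 [0.5379 0.0472] [0.5378 0.0472] [39. 14.] yaw -171.9 n 376
0.75 [ 0.546  -0.0275] [ 0.546  -0.0275] [39. 14.] yaw -172.8 n 376
```

View pics/t1.png

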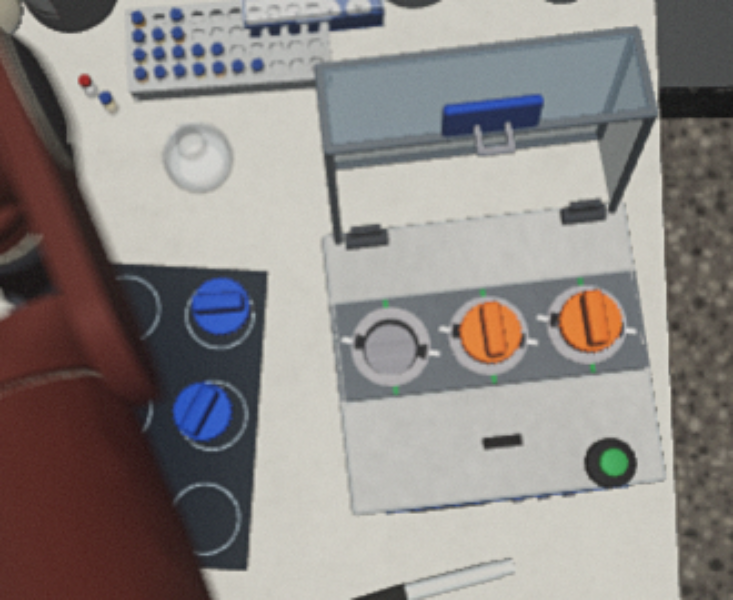

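jog_arm(
  moves=[
    [[0.5,0,0,2.5,0,0,0],[0.5,0,0,2.5,0,0,0],[0.5,0,0,2.5,0,0,0],[0.5,0,0,2.5,0,0,0],[0.5,0,0,2,0,0,0],[0.5,0,0,1,0,0,0],[0.5,0,0,0.6,0,0,0],[0.5,0,0,0.3,0,0,0],[0.5,0,0,0.1,0,0,0],[0.5,0,0,0.05,0,0,0],[0.5,0,0,0,0,0,0],[0.5,0,0,0,0,0,0]],
  ],
)

```text
time: 10.93
tool_pos: [0.5708, 0.3452, 0.0497]
tool_rot: [0.0, 0.759, 0.651, 0.001]
contact_force: [-0.1, 0.4, -0.8]
gripper_width: 0.146
grasp_force: 60.4
```

```bash
python3 - <<'E'
from h import *
show()
E
```

```text
t 10.93 tcp [0.5708 0.3452 0.0497] yaw_y -8.8 q [ 0.433  0.313  1.637 -0.     1.19   0.585] F [-0.1  0.4 -0.8] T [-0.05  0.03  0.04] w 0.146 g 60.4
```

jog_arm(
  moves=[
    [[4,0,0,0,0,0,0],[4,0,0,0,0,0,0],[4,0,0,0,0,0,0],[4,0,0,-2,0,0,0],[4,0,0,-3,0,0,0],[4,0,0,-3,0,0,0],[4,0,0,-3,0,0,0],[4,0,0,-3,0,0,0],[4,-2.98,0.13,0,0,0,0],[4,-2.98,0.13,0,0,0,0],[4,-2.98,0.13,0,0,0,0],[4,-2.98,0.13,0,0,0,0],[4,-2.98,0.13,0,0,0,0],[4,-2.98,0.13,0,0,0,0],[4,-2.98,0.13,0,0,0,0],[4,-2.98,0.13,0,0,0,0],[4,-2.98,0.13,0,0,0,0],[4,-2.98,0.13,0,0,0,0],[4,0,0,0,0,0,0.12],[4,0,0,0,0,0,0.12]],
  ],
)

```text
time: 12.6
tool_pos: [0.5376, 0.0467, 0.189]
tool_rot: [0.0, 0.834, 0.552, 0.0]
contact_force: [-0.6, -0.5, 0.1]
gripper_width: 0.47
grasp_force: 0.0
```

jog_arm(
  moves=[
    [[4,0,0,0,0,0,0.12],[4,0,0,0,0,0,0.12],[4,0,0,0,0,0,0.12],[4,0,0,0,0,0,0.12],[4,0,0,0,0,0,0.12],[4,0,0,0,0,0,0.12],[4,0,0,0,0,0,0.12],[4,0,0,0,0,0,0.12],[4,0,0,0,0,0,0.1],[4,0,0,0,0,0,0],[4,0,0,0,0,0,0]],
  ],
)

```text
time: 13.52
tool_pos: [0.5376, 0.0483, 0.1887]
tool_rot: [0.0, 0.998, 0.06, 0.0]
contact_force: [-0.6, -1.0, -0.8]
gripper_width: 0.47
grasp_force: 0.0
```

```bash
python3 - <<'E'
from h import *
show(); plan([.5385,.0484,.1005],-83.5,5)
E
```

```text
t 13.52 tcp [0.5376 0.0483 0.1887] yaw_y -83.1 q [-0.048 -0.122  1.855 -0.     1.408  1.402] F [-0.6 -1.  -0.8] T [-0.03  0.04  0.04] w 0.47 g 0.0
n=5 shift 0.018 0.001 1.764 turn 0.0014  (total [0.08769364 0.00363366] dz 8.82 turn 0.007)
```

jog_arm(
  moves=[
    [[4,0.09,0,1.9,0,0,0.007],[4,0,0,1.9,0,0,0],[4,0,0,1.9,0,0,0],[4,0,0,1.9,0,0,0],[4,0,0,0.8,0,0,0],[4,0,0,0.4,0,0,0],[0.5,0,0,0,0,0,0],[0.5,0,0,0,0,0,0],[0.5,0,0,0,0,0,0],[0.5,0,0,0,0,0,0],[0.5,0,0,0,0,0,0],[0.5,0,0,0,0,0,0],[0.5,0,0,0,0,0,0],[0.5,0,0,0.2,0,0,0],[0.5,0,0,0.2,0,0,0],[0.5,0,0,0.2,0,0,0],[0.5,0,0,0.1,0,0,0],[0.5,0,0,0,0,0,0],[0.5,0,0,0,0,0,0]],
  ],
)

```text
time: 15.1
tool_pos: [0.5392, 0.0483, 0.0946]
tool_rot: [0.0, 0.998, 0.055, 0.001]
contact_force: [-2.7, -1.1, 8.4]
gripper_width: 0.148
grasp_force: 61.8
```

jog_arm(
  moves=[
    [[0.5,0,0,0,0,0,-0.1],[0.5,0,0,0,0,0,-0.1],[0.5,0,0,0,0,0,-0.1],[0.5,0,0,0,0,0,-0.1],[0.5,0,0,0,0,0,-0.1],[0.5,0,0,0,0,0,-0.1],[0.5,0,0,0,0,0,-0.1],[0.5,0,0,0,0,0,-0.1],[0.5,0,0,0,0,0,-0.1],[0.5,0,0,0,0,0,-0.1],[0.5,0,0,0,0,0,-0.1],[0.5,0,0,0,0,0,-0.1],[0.5,0,0,0,0,0,-0.1],[0.5,0,0,0,0,0,0],[0.5,0,0,-0.3,0,0,0],[0.5,0,0,-0.4,0,0,0],[0.5,0,0,-0.4,0,0,0],[0.5,0,0,-0.4,0,0,0]],
  ],
)

```text
time: 16.6
tool_pos: [0.5379, 0.0486, 0.1079]
tool_rot: [-0.0, 0.761, 0.648, -0.0]
contact_force: [0.2, 0.6, -1.5]
gripper_width: 0.147
grasp_force: 60.5
```

```bash
python3 - <<'E'
from h import *
show(); plan([.486,.351,.19],-9,10)
s=state()["tool_pos"].copy(); s[2]=.19; plan([.486,.351,.19],yaw_y(),11,start=s)
E
```

```text
t 16.6 tcp [0.5379 0.0486 0.1079] yaw_y -9.2 q [-0.048 -0.039  1.919  0.     1.263  0.112] F [ 0.2  0.6 -1.5] T [ 0.04  0.04 -0.04] w 0.147 g 60.5
n=10 shift 2.904 -0.991 -0.821 turn -0.0003  (total [29.02993302 -9.9444244 ] dz -8.21 turn -0.003)
n=11 shift 2.639 -0.904 -0.000 turn -0.0000  (total [29.02993302 -9.9444244 ] dz -0.00 turn -0.000)
```

jog_arm(
  moves=[
    [[0.5,0,0,-1.2,0,0,0],[0.5,0,0,-1.4,0,0,0],[0.5,0,0,-1.4,0,0,0],[0.5,0,0,-1.4,0,0,0],[0.5,0,0,-1.4,0,0,0],[0.5,0,0,-1.4,0,0,0],[0.5,2.64,-0.9,0,0,0,0],[0.5,2.64,-0.9,0,0,0,0],[0.5,2.64,-0.9,0,0,0,0],[0.5,2.64,-0.9,0,0,0,0],[0.5,2.64,-0.9,0,0,0,0],[0.5,2.64,-0.9,0,0,0,0],[0.5,2.64,-0.9,0,0,0,0],[0.5,2.64,-0.9,0,0,0,0],[0.5,2.64,-0.9,0,0,0,0],[0.5,2.64,-0.9,0,0,0,0],[0.5,2.64,-0.9,0,0,0,0],[0.5,0,0,0,0,0,0]],
  ],
)

```text
time: 18.1
tool_pos: [0.4851, 0.3545, 0.1901]
tool_rot: [-0.001, 0.76, 0.65, -0.0]
contact_force: [-0.7, -0.5, -1.6]
gripper_width: 0.142
grasp_force: 60.5
```

```bash
python3 - <<'E'
from h import *
show(); f=grab_frame("side"); cv2.imwrite("pics/s1.png",cv2.resize(f["color"][90:420,200:450],(454,600)))
for c in ("fresh_1","done_1"):
  for o in bars(f,c,.045): print(c,*o)
E
```

```text
t 18.1 tcp [0.4851 0.3545 0.1901] yaw_y -8.9 q [0.506 0.025 1.711 0.002 1.407 0.662] F [-0.7 -0.5 -1.6] T [-0.05 -0.04 -0.  ] w 0.142 g 60.5
few 0.66 [0.475 0.291 0.026]
fresh_1 0.88 [0.5761 0.2921] [0.5738 0.3025] [17. 65.] yaw 95.4 n 320
few 0.84 [0.485 0.371 0.184]
```

View pics/s1.png

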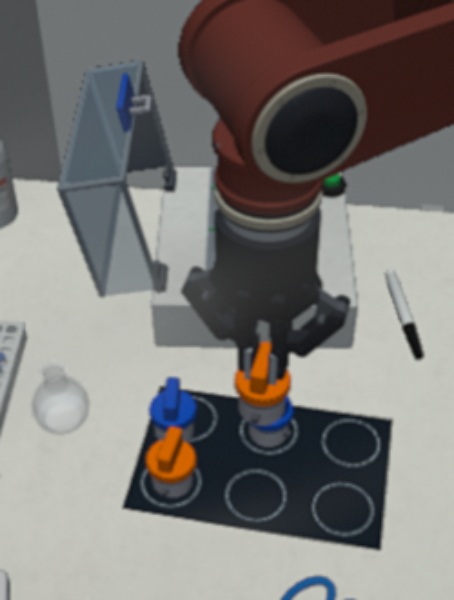

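The far fresh jar has been knocked towards the placed orange jar (crop about (173,410)). The carried jar is above the free middle-left ring, so I'll lower it.

jog_arm(
  moves=[
    [[0.5,0,0,2.5,0,0,0],[0.5,0,0,2.5,0,0,0],[0.5,0,0,2.5,0,0,0],[0.5,0,0,2.5,0,0,0],[0.5,0,0,2,0,0,0],[0.5,0,0,1,0,0,0],[0.5,0,0,0.6,0,0,0],[0.5,0,0,0.3,0,0,0],[0.5,0,0,0.15,0,0,0],[0.5,0,0,0,0,0,0],[0.5,0,0,0,0,0,0]],
  ],
)

```text
time: 19.17
tool_pos: [0.4878, 0.3513, 0.0513]
tool_rot: [0.0, 0.761, 0.648, 0.001]
contact_force: [-0.1, 0.2, -0.7]
gripper_width: 0.149
grasp_force: 60.4
```

```bash
python3 - <<'E'
from h import *
show(); p=state()["tool_pos"].copy(); p[2]+=.14; plan([.5467,-.0268,p[2]],yaw_y(),12,start=p)
E
```

```text
t 19.17 tcp [0.4878 0.3513 0.0513] yaw_y -9.2 q [ 0.5    0.171  1.803 -0.     1.165  0.66 ] F [-0.1  0.2 -0.7] T [0.01 0.03 0.  ] w 0.149 g 60.4
n=12 shift -3.033 0.986 -0.000 turn -0.0000  (total [-36.39185615  11.83796277] dz -0.00 turn -0.000)
```

jog_arm(
  moves=[
    [[4,0,0,0,0,0,0],[4,0,0,0,0,0,0],[4,0,0,0,0,0,0],[4,0,0,-2,0,0,0],[4,0,0,-3,0,0,0],[4,0,0,-3,0,0,0],[4,0,0,-3,0,0,0],[4,0,0,-3,0,0,0],[4,-3.03,0.99,0,0,0,0],[4,-3.03,0.99,0,0,0,0],[4,-3.03,0.99,0,0,0,0],[4,-3.03,0.99,0,0,0,0],[4,-3.03,0.99,0,0,0,0],[4,-3.03,0.99,0,0,0,0],[4,-3.03,0.99,0,0,0,0],[4,-3.03,0.99,0,0,0,0],[4,-3.03,0.99,0,0,0,0],[4,-3.03,0.99,0,0,0,0],[4,-3.03,0.99,0,0,0,0],[4,-3.03,0.99,0,0,0,0]],
  ],
)

```text
time: 20.83
tool_pos: [0.5464, -0.0285, 0.1905]
tool_rot: [0.0, 0.761, 0.648, 0.0]
contact_force: [0.0, -0.5, -0.4]
gripper_width: 0.468
grasp_force: 0.0
```

jog_arm(
  moves=[
    [[4,0,0,0,0,0,0.12],[4,0,0,0,0,0,0.12],[4,0,0,0,0,0,0.12],[4,0,0,0,0,0,0.12],[4,0,0,0,0,0,0.12],[4,0,0,0,0,0,0.12],[4,0,0,0,0,0,0.12],[4,0,0,0,0,0,0.12],[4,0,0,0,0,0,0.12],[4,0,0,0,0,0,0.12],[4,0,0,0,0,0,0.1],[4,0,0,0,0,0,0],[4,0,0,0,0,0,0]],
  ],
)

```text
time: 21.92
tool_pos: [0.5464, -0.027, 0.1902]
tool_rot: [0.0, 0.998, 0.057, 0.0]
contact_force: [-0.0, -0.1, -0.3]
gripper_width: 0.466
grasp_force: 0.0
```

```bash
python3 - <<'E'
from h import *
show(); plan([.5467,-.0268,.1003],-83.5,1)
E
```

```text
t 21.92 tcp [ 0.5464 -0.027   0.1902] yaw_y -83.5 q [-0.185 -0.105  1.837 -0.     1.409  1.272] F [-0.  -0.1 -0.3] T [-0.01 -0.02 -0.  ] w 0.466 g 0.0
n=1 shift 0.035 -0.013 8.988 turn 0.0000  (total [ 0.03470508 -0.01271249] dz 8.99 turn 0.000)
```

jog_arm(
  moves=[
    [[4,0.03,0,2,0,0,0],[4,0,0,2,0,0,0],[4,0,0,1.9,0,0,0],[4,0,0,1.9,0,0,0],[4,0,0,0.8,0,0,0],[4,0,0,0.4,0,0,0],[0.5,0,0,0,0,0,0],[0.5,0,0,0,0,0,0],[0.5,0,0,0,0,0,0],[0.5,0,0,0,0,0,0],[0.5,0,0,0,0,0,0],[0.5,0,0,0,0,0,0],[0.5,0,0,0,0,0,0],[0.5,0,0,0.2,0,0,0],[0.5,0,0,0.2,0,0,0],[0.5,0,0,0.2,0,0,0],[0.5,0,0,0.1,0,0,0],[0.5,0,0,0,0,0,0],[0.5,0,0,0,0,0,0]],
  ],
)

```text
time: 23.5
tool_pos: [0.5475, -0.0272, 0.0942]
tool_rot: [0.0, 0.998, 0.055, 0.001]
contact_force: [-1.7, -2.7, 7.2]
gripper_width: 0.142
grasp_force: 61.9
```

jog_arm(
  moves=[
    [[0.5,0,0,0,0,0,-0.1],[0.5,0,0,0,0,0,-0.1],[0.5,0,0,0,0,0,-0.1],[0.5,0,0,0,0,0,-0.1],[0.5,0,0,0,0,0,-0.1],[0.5,0,0,0,0,0,-0.1],[0.5,0,0,0,0,0,-0.1],[0.5,0,0,0,0,0,-0.1],[0.5,0,0,0,0,0,-0.1],[0.5,0,0,0,0,0,-0.1],[0.5,0,0,0,0,0,-0.1],[0.5,0,0,0,0,0,-0.1],[0.5,0,0,0,0,0,-0.1],[0.5,0,0,0,0,0,0],[0.5,0,0,-0.3,0,0,0],[0.5,0,0,-0.4,0,0,0],[0.5,0,0,-0.4,0,0,0],[0.5,0,0,-0.4,0,0,0]],
  ],
)

```text
time: 25.0
tool_pos: [0.546, -0.0268, 0.1073]
tool_rot: [-0.001, 0.761, 0.648, -0.0]
contact_force: [0.2, 0.4, -3.0]
gripper_width: 0.147
grasp_force: 60.5
```

```bash
python3 - <<'E'
from h import *
show(); p=state()["tool_pos"].copy(); p[2]=.19; plan([.4015,.356,.19],yaw_y(),13,start=p); plan([.397,.276,.19],yaw_y(),13,start=p)
f=grab_frame("top")
for o in bars(f,"fresh_1",.045): print(*o)
E
```

```text
t 25.0 tcp [ 0.546  -0.0268  0.1073] yaw_y -9.2 q [-0.185 -0.022  1.904  0.     1.262 -0.025] F [ 0.2  0.4 -3. ] T [0.02 0.02 0.01] w 0.147 g 60.5
n=13 shift 2.730 -1.566 -0.000 turn -0.0000  (total [ 35.48632047 -20.35872308] dz -0.00 turn -0.000)
n=13 shift 2.117 -1.502 -0.000 turn -0.0000  (total [ 27.51677455 -19.52876057] dz -0.00 turn -0.000)
0.74 [0.4827 0.2719] [0.483  0.2722] [16. 40.] yaw 150.9 n 340
0.67 [0.5785 0.2839] [0.5785 0.2836] [14. 41.] yaw 95.1 n 327
```

jog_arm(
  moves=[
    [[0.5,0,0,-1.2,0,0,0],[0.5,0,0,-1.4,0,0,0],[0.5,0,0,-1.4,0,0,0],[0.5,0,0,-1.4,0,0,0],[0.5,0,0,-1.4,0,0,0],[0.5,0,0,-1.4,0,0,0],[0.5,2.73,-1.57,0,0,0,0],[0.5,2.73,-1.57,0,0,0,0],[0.5,2.73,-1.57,0,0,0,0],[0.5,2.73,-1.57,0,0,0,0],[0.5,2.73,-1.57,0,0,0,0],[0.5,2.73,-1.57,0,0,0,0],[0.5,2.73,-1.57,0,0,0,0],[0.5,2.73,-1.57,0,0,0,0],[0.5,2.73,-1.57,0,0,0,0],[0.5,2.73,-1.57,0,0,0,0],[0.5,2.73,-1.57,0,0,0,0],[0.5,2.73,-1.57,0,0,0,0],[0.5,2.73,-1.57,0,0,0,0],[0.5,0,0,0,0,0,0]],
  ],
)

```text
time: 26.77
tool_pos: [0.3992, 0.3597, 0.1901]
tool_rot: [-0.001, 0.76, 0.65, -0.0]
contact_force: [-0.8, -1.2, -1.4]
gripper_width: 0.149
grasp_force: 60.5
```

jog_arm(
  moves=[
    [[0.5,0,0,2.5,0,0,0],[0.5,0,0,2.5,0,0,0],[0.5,0,0,2.5,0,0,0],[0.5,0,0,2.5,0,0,0],[0.5,0,0,2,0,0,0],[0.5,0,0,1,0,0,0],[0.5,0,0,0.6,0,0,0],[0.5,0,0,0.2,0,0,0],[0.5,0,0,0.1,0,0,0],[0.5,0,0,0,0,0,0],[0.5,0,0,0,0,0,0]],
  ],
)

```text
time: 27.68
tool_pos: [0.4026, 0.3565, 0.0523]
tool_rot: [0.0, 0.761, 0.648, 0.001]
contact_force: [0.1, 0.1, -1.7]
gripper_width: 0.15
grasp_force: 60.4
```

```bash
python3 - <<'E'
from h import *
show(); f=grab_frame("side"); cv2.imwrite("pics/s2.png",cv2.resize(f["color"][90:420,200:450],(454,600)))
E
```

```text
t 27.68 tcp [0.4026 0.3565 0.0523] yaw_y -9.2 q [ 0.586  0.027  1.956 -0.     1.155  0.746] F [ 0.1  0.1 -1.7] T [-0.05 -0.02  0.02] w 0.15 g 60.4
```

View pics/s2.png

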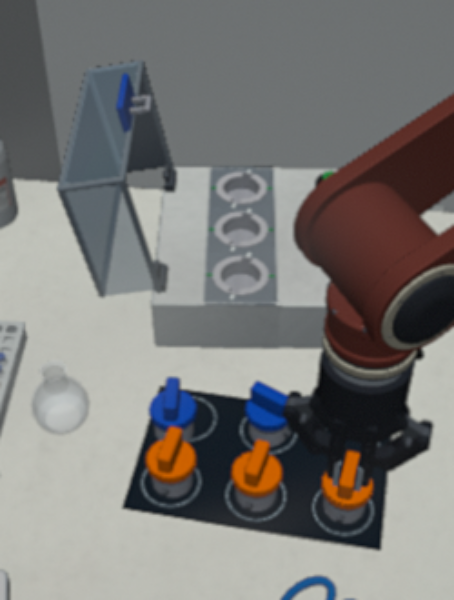

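```bash
python3 - <<'E'
from h import *
p=state()["tool_pos"].copy(); p[2]=.19; plan([.4832,.2731,.19],61,11,start=p)
E
```

```text
n=11 shift -1.047 0.409 -0.000 turn -0.1113  (total [-6.94972179  9.29956018] dz -0.00 turn -1.225)
```

jog_arm(
  moves=[
    [[0.5,0,0,0.15,0,0,0],[0.5,0,0,0.05,0,0,0],[0.5,0,0,0,0,0,0],[4,0,0,0,0,0,0],[4,0,0,0,0,0,0],[4,0,0,0,0,0,0],[4,0,0,-2.2,0,0,0],[4,0,0,-3,0,0,0],[4,0,0,-3,0,0,0],[4,0,0,-3,0,0,0],[4,0,0,-2.8,0,0,0]],
  ],
)

```text
time: 28.65
tool_pos: [0.4018, 0.356, 0.191]
tool_rot: [0.0, 0.761, 0.648, 0.001]
contact_force: [0.7, 0.2, -0.8]
gripper_width: 0.469
grasp_force: 0.0
```

jog_arm(
  moves=[
    [[4,-1.05,0.41,0,0,0,-0.111],[4,-1.05,0.41,0,0,0,-0.111],[4,-1.05,0.41,0,0,0,-0.111],[4,-1.05,0.41,0,0,0,-0.111],[4,-1.05,0.41,0,0,0,-0.111],[4,-1.05,0.41,0,0,0,-0.111],[4,-1.05,0.41,0,0,0,-0.111],[4,-1.05,0.41,0,0,0,-0.111],[4,-1.05,0.41,0,0,0,-0.111],[4,-1.05,0.41,0,0,0,-0.111],[4,-1.05,0.41,0,0,0,-0.111],[4,0,0,0,0,0,0],[4,0,0,0,0,0,0]],
  ],
)

```text
time: 29.73
tool_pos: [0.4826, 0.272, 0.1889]
tool_rot: [-0.0, 0.254, 0.967, 0.0]
contact_force: [-0.4, 0.4, 0.2]
gripper_width: 0.469
grasp_force: 0.0
```

```bash
python3 - <<'E'
from h import *
show()
for n in ("top","side"):
  f=grab_frame(n)
  for c in ("fresh_1","done_1"):
    for o in bars(f,c,.045): print(n,c,*o)
plan([.4832,.2731,.0475],61,1)
E
```

```text
t 29.73 tcp [0.4826 0.272  0.1889] yaw_y 60.6 q [ 0.379 -0.087  1.822  0.     1.406 -0.679] F [-0.4  0.4  0.2] T [0.   0.04 0.01] w 0.469 g 0.0
few 0.53 [0.679 0.058 0.228]
side fresh_1 0.97 [0.4821 0.2799] [0.4882 0.3009] [67. 38.] yaw 120.0 n 282
side fresh_1 0.79 [0.5766 0.2899] [0.5764 0.29  ] [14. 44.] yaw 94.7 n 317
side done_1 0.98 [0.4005 0.3594] [0.4004 0.3591] [43. 14.] yaw 80.3 n 408
side done_1 0.94 [0.568  0.3501] [0.5679 0.3501] [42. 14.] yaw 81.6 n 344
side done_1 0.84 [0.487 0.356] [0.4869 0.3562] [42. 14.] yaw 78.0 n 350
n=1 shift -0.064 0.125 14.137 turn -0.0039  (total [-0.06381005  0.12546705] dz 14.14 turn -0.004)
```

jog_arm(
  moves=[
    [[4,-0.05,0.13,2.5,0,0,0],[4,0,0,2.5,0,0,0],[4,0,0,2.5,0,0,0],[4,0,0,2.5,0,0,0],[4,0,0,2,0,0,0],[4,0,0,1.2,0,0,0],[4,0,0,0.6,0,0,0],[4,0,0,0.3,0,0,0],[0.5,0,0,0,0,0,0],[0.5,0,0,0,0,0,0],[0.5,0,0,0,0,0,0],[0.5,0,0,0,0,0,0],[0.5,0,0,0,0,0,0],[0.5,0,0,0,0,0,0],[0.5,0,0,0,0,0,0]],
  ],
)

```text
time: 31.28
tool_pos: [0.4846, 0.2735, 0.0494]
tool_rot: [0.001, 0.252, 0.968, 0.001]
contact_force: [-1.7, 1.0, 5.8]
gripper_width: 0.149
grasp_force: 61.1
```

```bash
python3 - <<'E'
from h import *
show(); p=state()["tool_pos"].copy(); p[2]=.19; plan([.5299,.1238,.19],-8.6,12,start=p)
E
```

```text
t 31.28 tcp [0.4846 0.2735 0.0494] yaw_y 60.8 q [ 0.38   0.075  1.913  0.     1.152 -0.681] F [-1.7  1.   5.8] T [ 0.08  0.12 -0.07] w 0.149 g 61.1
n=12 shift -1.355 -0.292 -0.000 turn 0.1009  (total [-11.25786993 -10.85658175] dz -0.00 turn 1.211)
```

jog_arm(
  moves=[
    [[0.5,0,0,-0.5,0,0,0],[0.5,0,0,-1.5,0,0,0],[0.5,0,0,-2.5,0,0,0],[0.5,0,0,-3,0,0,0],[0.5,0,0,-3,0,0,0],[0.5,0,0,-2.5,0,0,0],[0.5,0,0,-1.2,0,0,0],[0.5,0,0,0,0,0,0],[0.5,0,0,0,0,0,0],[0.5,0,0,0,0,0,0]],
  ],
)

```text
time: 32.12
tool_pos: [0.4822, 0.2724, 0.1871]
tool_rot: [-0.002, 0.252, 0.968, -0.001]
contact_force: [0.2, 0.2, -2.2]
gripper_width: 0.15
grasp_force: 60.2
```

```bash
python3 - <<'E'
from h import *
show(); plan([.5384,.0478,.19],-8.6,13)
E
```

```text
t 32.12 tcp [0.4822 0.2724 0.1871] yaw_y 60.8 q [ 0.38  -0.083  1.822 -0.     1.407 -0.681] F [ 0.2  0.2 -2.2] T [-0.01 -0.03 -0.  ] w 0.15 g 60.2
n=13 shift -1.832 -0.481 -0.023 turn 0.0932  (total [-15.86755092 -16.85970805] dz -0.29 turn 1.211)
```

jog_arm(
  moves=[
    [[0.5,-1.83,-0.48,0,0,0,0.0932],[0.5,-1.83,-0.48,0,0,0,0.0932],[0.5,-1.83,-0.48,0,0,0,0.0932],[0.5,-1.83,-0.48,0,0,0,0.0932],[0.5,-1.83,-0.48,0,0,0,0.0932],[0.5,-1.83,-0.48,0,0,0,0.0932],[0.5,-1.83,-0.48,0,0,0,0.0932],[0.5,-1.83,-0.48,0,0,0,0.0932],[0.5,-1.83,-0.48,0,0,0,0.0932],[0.5,-1.83,-0.48,0,0,0,0.0932],[0.5,-1.83,-0.48,0,0,0,0.0932],[0.5,-1.83,-0.48,0,0,0,0.0932],[0.5,-1.83,-0.48,0,0,0,0.0932],[0.5,0,0,0,0,0,0],[0.5,0,0,0,0,0,0],[0.5,0,0,0,0,0,0],[0.5,0,0,0,0,0,0]],
  ],
)

```text
time: 33.53
tool_pos: [0.5393, 0.0493, 0.1887]
tool_rot: [-0.001, 0.758, 0.652, -0.001]
contact_force: [0.3, 0.3, -2.4]
gripper_width: 0.148
grasp_force: 60.1
```

```bash
python3 - <<'E'
from h import *
show(); plan([.5384,.0478,.127],-8.6,1)
f=grab_frame("side"); cv2.imwrite("pics/s3.png",cv2.resize(f["color"][130:290,240:420],(675,600),interpolation=2))
E
```

```text
t 33.53 tcp [0.5393 0.0493 0.1887] yaw_y -8.5 q [-0.046 -0.116  1.85   0.     1.41   0.103] F [ 0.3  0.3 -2.4] T [-0.03  0.01 -0.02] w 0.148 g 60.1
n=1 shift -0.164 -0.069 6.171 turn 0.0010  (total [-0.16383267 -0.06873764] dz 6.17 turn 0.001)
```

View pics/s3.png

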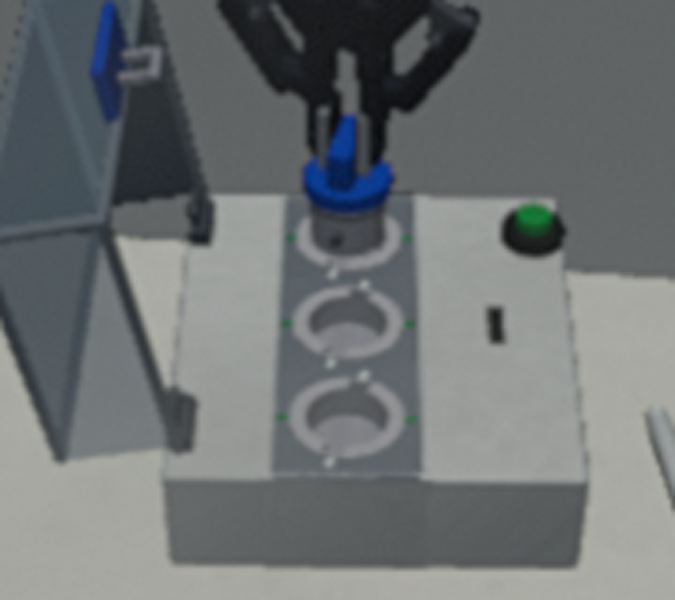

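jog_arm(
  moves=[
    [[0.5,-0.16,-0.07,1.5,0,0,0],[0.5,0,0,1.5,0,0,0],[0.5,0,0,1.5,0,0,0],[0.5,0,0,1,0,0,0],[0.5,0,0,0.5,0,0,0],[0.5,0,0,0,0,0,0],[0.5,0,0,0.3,0,0,0],[0.5,0,0,0.3,0,0,0],[0.5,0,0,0.3,0,0,0],[0.5,0,0,0.3,0,0,0],[0.5,0,0,0.3,0,0,0],[0.5,0,0,0.3,0,0,0],[0.5,0,0,0,0,0,0],[0.5,0,0,0,0,0,0]],
  ],
)

```text
time: 34.75
tool_pos: [0.5386, 0.0471, 0.1115]
tool_rot: [-0.0, 0.758, 0.652, -0.0]
contact_force: [0.2, -1.1, -1.8]
gripper_width: 0.151
grasp_force: 60.1
```

```bash
python3 - <<'E'
from h import *
show()
E
```

```text
t 34.75 tcp [0.5386 0.0471 0.1115] yaw_y -8.6 q [-0.05  -0.042  1.916 -0.     1.269  0.1  ] F [ 0.2 -1.1 -1.8] T [-0.02 -0.02 -0.01] w 0.151 g 60.1
```

jog_arm(
  moves=[
    [[0.5,0,0,0.2,0,0,0],[0.5,0,0,0.2,0,0,0],[0.5,0,0,0.2,0,0,0],[0.5,0,0,0,0,0,0],[0.5,0,0,0,0,0,0]],
  ],
)

```text
time: 35.17
tool_pos: [0.5389, 0.0471, 0.106]
tool_rot: [0.0, 0.758, 0.652, 0.0]
contact_force: [-1.1, 1.0, -0.1]
gripper_width: 0.147
grasp_force: 60.3
```

jog_arm(
  moves=[
    [[0.5,0,0,0.2,0,0,0],[0.5,0,0,0.2,0,0,0],[0.5,0,0,0.2,0,0,0],[0.5,0,0,0.2,0,0,0],[0.5,0,0,0.2,0,0,0],[0.5,0,0,0,0,0,0],[0.5,0,0,0,0,0,0]],
  ],
)

```text
time: 35.75
tool_pos: [0.5393, 0.0472, 0.0969]
tool_rot: [0.0, 0.758, 0.652, 0.0]
contact_force: [-2.9, -0.3, 7.0]
gripper_width: 0.15
grasp_force: 61.3
```

```bash
python3 - <<'E'
from h import *
show()
E
```

```text
t 35.75 tcp [0.5393 0.0472 0.0969] yaw_y -8.6 q [-0.05  -0.024  1.924  0.     1.24   0.1  ] F [-2.9 -0.3  7. ] T [-0.04  0.49 -0.  ] w 0.15 g 61.3
```

jog_arm(
  moves=[
    [[0.5,0,0,0.15,0,0,0],[0.5,0,0,0,0,0,0.05],[0.5,0,0,0,0,0,0.1],[0.5,0,0,0,0,0,0.1],[0.5,0,0,0,0,0,0.1],[0.5,0,0,0,0,0,0.1],[0.5,0,0,0,0,0,0.1],[0.5,0,0,0,0,0,0.1],[0.5,0,0,0,0,0,0.1],[0.5,0,0,0,0,0,0.1],[0.5,0,0,0,0,0,0.1],[0.5,0,0,0,0,0,0.1],[0.5,0,0,0,0,0,0.1],[0.5,0,0,0,0,0,0.1],[0.5,0,0,0,0,0,0.1],[0.5,0,0,0,0,0,0],[0.5,0,0,0,0,0,0]],
  ],
)

```text
time: 37.17
tool_pos: [0.5401, 0.0471, 0.0961]
tool_rot: [0.0, 0.999, 0.035, 0.002]
contact_force: [-1.1, -0.5, 7.4]
gripper_width: 0.148
grasp_force: 61.4
```

```bash
python3 - <<'E'
from h import *
show()
E
```

```text
t 37.17 tcp [0.5401 0.0471 0.0961] yaw_y -86.0 q [-0.05  -0.022  1.924 -0.     1.237  1.451] F [-1.1 -0.5  7.4] T [-0.1   0.34 -0.05] w 0.148 g 61.4
```

jog_arm(
  moves=[
    [[0.5,0,0,-0.2,0,0,0],[0.5,0,0,-0.2,0,0,-0.03],[0.5,0,0,-0.2,0,0,0],[0.5,0,0,-0.2,0,0,0],[0.5,0,0,-0.2,0,0,0],[0.5,0,0,0,0,0,0],[0.5,0,0,0,0,0,0]],
  ],
)

```text
time: 37.75
tool_pos: [0.5396, 0.0471, 0.1025]
tool_rot: [0.0, 0.999, 0.05, 0.002]
contact_force: [8.9, 0.7, -9.0]
gripper_width: 0.146
grasp_force: 59.6
```

```bash
python3 - <<'E'
from h import *
show()
E
```

```text
t 37.75 tcp [0.5396 0.0471 0.1025] yaw_y -84.3 q [-0.05  -0.032  1.922  0.     1.249  1.421] F [ 8.9  0.7 -9. ] T [ 0.04 -1.49 -0.  ] w 0.146 g 59.6
```

jog_arm(
  moves=[
    [[0.5,0,0,0.2,0,0,0],[0.5,0,0,0,0,0,0],[3,0,0,0,0,0,0],[3,0,0,0,0,0,0],[3,0,0,0,0,0,0],[3,0,0,-1,0,0,0],[3,0,0,-2,0,0,0],[3,0,0,-3,0,0,0],[3,0,0,-3,0,0,0],[3,0,0,0,0,0,0],[3,0,0,0,0,0,0]],
  ],
)

```text
time: 38.67
tool_pos: [0.5402, 0.0471, 0.1957]
tool_rot: [0.0, 0.999, 0.05, 0.003]
contact_force: [-0.5, -0.6, -1.2]
gripper_width: 0.352
grasp_force: 0.0
```

```bash
python3 - <<'E'
from h import *
show(); plan([.5787,.2853,.19],5,14)
for n in ("side","top"):
  f=grab_frame(n)
  for z in (.098,.045):
    for o in bars(f,"fresh_1",z): print(n,z,*o)
E
```

```text
t 38.67 tcp [0.5402 0.0471 0.1957] yaw_y -84.3 q [-0.05  -0.125  1.846 -0.     1.415  1.42 ] F [-0.5 -0.6 -1.2] T [ 0.02  0.04 -0.02] w 0.352 g 0.0
n=14 shift 1.590 -1.058 0.041 turn -0.1113  (total [  6.21362431 -23.3145068 ] dz 0.57 turn -1.558)
few 0.86 [0.575 0.294 0.044]
few 0.54 [0.4   0.367 0.044]
side 0.098 0.74 [0.5376 0.0525] [0.5375 0.0547] [36. 19.] yaw -173.2 n 215
side 0.045 0.86 [0.5767 0.2895] [0.5756 0.2996] [14. 63.] yaw 94.5 n 329
side 0.045 0.74 [0.5334 0.0574] [0.5301 0.0544] [33.  9.] yaw -139.1 n 0
side 0.045 0.54 [0.4006 0.3594] [0.4007 0.3593] [43. 14.] yaw 80.7 n 404
few 0.75 [0.575 0.281 0.045]
top 0.045 0.75 [0.5784 0.2837] [0.5784 0.2837] [15. 41.] yaw 94.3 n 330
```

jog_arm(
  moves=[
    [[4,0,-2.33,0,0,0,0],[4,0,-2.33,0,0,0,0],[4,0,-2.33,0,0,0,0],[4,0,-2.33,0,0,0,0],[4,0,-2.33,0,0,0,0],[4,0,-2.33,0,0,0,0],[4,0,-2.33,0,0,0,0],[4,2.08,-2.33,0,0,0,0],[4,2.08,-2.33,0,0,0,0],[4,2.08,-2.33,0,0,0,0],[4,0,0,0,0,0,-0.12],[4,0,0,0,0,0,-0.12],[4,0,0,0,0,0,-0.12],[4,0,0,0,0,0,-0.12],[4,0,0,0,0,0,-0.12],[4,0,0,0,0,0,-0.12],[4,0,0,0,0,0,-0.12],[4,0,0,0,0,0,-0.12],[4,0,0,0,0,0,-0.12],[4,0,0,0,0,0,-0.12]],
  ],
)

```text
time: 40.63
tool_pos: [0.577, 0.285, 0.191]
tool_rot: [-0.0, 0.794, 0.608, -0.001]
contact_force: [0.6, 0.0, 0.4]
gripper_width: 0.468
grasp_force: 0.0
```

jog_arm(
  moves=[
    [[4,0,0,0,0,0,-0.12],[4,0,0,0,0,0,-0.12],[4,0,0,0,0,0,-0.12],[4,0,0,0,0,0,0],[4,0,0,0,0,0,0],[4,0,0,0,0,0,0]],
  ],
)

```text
time: 41.13
tool_pos: [0.5773, 0.2851, 0.1916]
tool_rot: [-0.0, 0.676, 0.737, -0.0]
contact_force: [0.1, 0.4, 0.8]
gripper_width: 0.467
grasp_force: 0.0
```

```bash
python3 - <<'E'
from h import *
show(); plan([.5788,.2850,.0490],5,1)
f=grab_frame("side")
for o in bars(f,"fresh_1",.045): print(*o)
E
```

```text
t 41.13 tcp [0.5773 0.2851 0.1916] yaw_y 5.0 q [ 0.343  0.123  1.605 -0.     1.415  0.256] F [0.1 0.4 0.8] T [ 0.04 -0.01  0.01] w 0.467 g 0.0
n=1 shift -0.026 0.148 14.263 turn -0.0004  (total [-0.0260247  0.1484049] dz 14.26 turn -0.000)
few 0.73 [0.528 0.054 0.106]
0.94 [0.5763 0.2901] [0.5741 0.3008] [17. 66.] yaw 95.5 n 317
```

jog_arm(
  moves=[
    [[4,-0.02,0.15,2.5,0,0,0],[4,0,0,2.5,0,0,0],[4,0,0,2.5,0,0,0],[4,0,0,2.5,0,0,0],[4,0,0,2,0,0,0],[4,0,0,1.2,0,0,0],[4,0,0,0.6,0,0,0],[4,0,0,0.4,0,0,0],[0.5,0,0,0,0,0,0],[0.5,0,0,0,0,0,0],[0.5,0,0,0,0,0,0],[0.5,0,0,0,0,0,0],[0.5,0,0,0,0,0,0],[0.5,0,0,0,0,0,0],[0.5,0,0,0,0,0,0]],
  ],
)

```text
time: 42.48
tool_pos: [0.5801, 0.2856, 0.052]
tool_rot: [0.001, 0.675, 0.738, 0.001]
contact_force: [-0.6, 0.3, 5.9]
gripper_width: 0.15
grasp_force: 61.1
```

jog_arm(
  moves=[
    [[0.5,0,0,-0.5,0,0,0],[0.5,0,0,-1.5,0,0,0],[0.5,0,0,-2.5,0,0,0],[0.5,0,0,-3,0,0,0],[0.5,0,0,-3,0,0,0],[0.5,0,0,-2.5,0,0,0],[0.5,0,0,-1.2,0,0,0],[0.5,0,0,0,0,0,0],[0.5,0,0,0,0,0,0],[0.5,0,0,0,0,0,0]],
  ],
)

```text
time: 43.32
tool_pos: [0.5778, 0.2847, 0.1897]
tool_rot: [-0.001, 0.675, 0.738, -0.002]
contact_force: [-0.5, -0.5, -1.9]
gripper_width: 0.151
grasp_force: 60.3
```

```bash
python3 - <<'E'
from h import *
show(); plan([.5298,.1234,.19],-8.6,12)
E
```

```text
t 43.32 tcp [0.5778 0.2847 0.1897] yaw_y 5.1 q [ 0.342  0.127  1.604 -0.     1.415  0.253] F [-0.5 -0.5 -1.9] T [ 0.02 -0.04  0.03] w 0.151 g 60.3
n=12 shift -1.355 -0.373 -0.002 turn 0.0200  (total [-15.63493229  -6.21682653] dz -0.03 turn 0.240)
```

jog_arm(
  moves=[
    [[0.5,-1.355,-0.373,0,0,0,0.02],[0.5,-1.355,-0.373,0,0,0,0.02],[0.5,-1.355,-0.373,0,0,0,0.02],[0.5,-1.355,-0.373,0,0,0,0.02],[0.5,-1.355,-0.373,0,0,0,0.02],[0.5,-1.355,-0.373,0,0,0,0.02],[0.5,-1.355,-0.373,0,0,0,0.02],[0.5,-1.355,-0.373,0,0,0,0.02],[0.5,-1.355,-0.373,0,0,0,0.02],[0.5,-1.355,-0.373,0,0,0,0.02],[0.5,-1.355,-0.373,0,0,0,0.02],[0.5,-1.355,-0.373,0,0,0,0.02],[0.5,0,0,0,0,0,0],[0.5,0,0,0,0,0,0],[0.5,0,0,0,0,0,0]],
  ],
)

```text
time: 44.57
tool_pos: [0.5311, 0.1239, 0.1924]
tool_rot: [-0.0, 0.758, 0.652, 0.0]
contact_force: [-1.5, -0.2, -2.3]
gripper_width: 0.143
grasp_force: 60.2
```

```bash
python3 - <<'E'
from h import *
show(); plan([.5298,.1232,.127],-8.6,1)
for n in ("top","side"):
  f=grab_frame(n); print(n)
  for o in bars(f,"fresh_1",.098): print(*o)
f=grab_frame("side"); cv2.imwrite("pics/s4.png",cv2.resize(f["color"][130:290,240:420],(675,600),interpolation=2))
E
```

```text
t 44.57 tcp [0.5311 0.1239 0.1924] yaw_y -8.6 q [ 0.093 -0.111  1.839  0.     1.413  0.243] F [-1.5 -0.2 -2.3] T [ 0.   -0.02 -0.03] w 0.143 g 60.2
n=1 shift -0.089 -0.121 6.543 turn -0.0007  (total [-0.08947293 -0.12067725] dz 6.54 turn -0.001)
top
0.78 [0.5356 0.0476] [0.536  0.0476] [32. 11.] yaw -174.2 n 221
side
few 0.6 [0.529 0.14  0.181]
0.63 [0.6525 0.0944] [0.6611 0.0618] [ 73. 234.] yaw 92.3 n 410
```

View pics/s4.png

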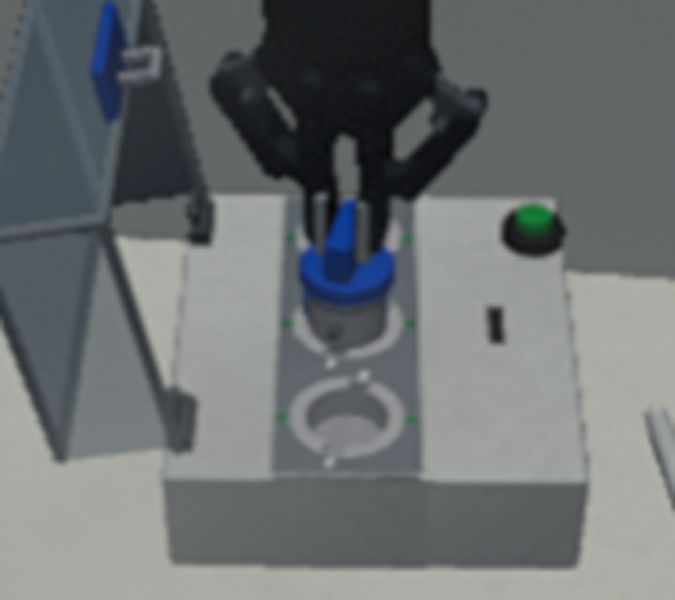

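jog_arm(
  moves=[
    [[0.5,-0.09,-0.12,1.5,0,0,0],[0.5,0,0,1.5,0,0,0],[0.5,0,0,1.5,0,0,0],[0.5,0,0,1,0,0,0],[0.5,0,0,0.6,0,0,0],[0.5,0,0,0,0,0,0],[0.5,0,0,0.3,0,0,0],[0.5,0,0,0.3,0,0,0],[0.5,0,0,0.3,0,0,0],[0.5,0,0,0.3,0,0,0],[0.5,0,0,0.3,0,0,0],[0.5,0,0,0.3,0,0,0],[0.5,0,0,0,0,0,0],[0.5,0,0,0,0,0,0]],
  ],
)

```text
time: 45.98
tool_pos: [0.5296, 0.1232, 0.113]
tool_rot: [-0.0, 0.758, 0.652, -0.0]
contact_force: [1.9, 0.3, -0.8]
gripper_width: 0.145
grasp_force: 60.2
```

jog_arm(
  moves=[
    [[0.5,0,0,0.2,0,0,0],[0.5,0,0,0.2,0,0,0],[0.5,0,0,0.2,0,0,0],[0.5,0,0,0,0,0,0],[0.5,0,0,0,0,0,0]],
  ],
)

```text
time: 46.4
tool_pos: [0.5301, 0.1232, 0.1077]
tool_rot: [0.0, 0.758, 0.652, 0.0]
contact_force: [-0.7, -0.6, 1.3]
gripper_width: 0.143
grasp_force: 60.6
```

jog_arm(
  moves=[
    [[0.5,0,0,0.2,0,0,0],[0.5,0,0,0.2,0,0,0],[0.5,0,0,0.2,0,0,0],[0.5,0,0,0.2,0,0,0],[0.5,0,0,0,0,0,0],[0.5,0,0,0,0,0,0]],
  ],
)

```text
time: 46.9
tool_pos: [0.5301, 0.1233, 0.1002]
tool_rot: [0.0, 0.758, 0.652, 0.0]
contact_force: [-3.1, 0.5, 7.4]
gripper_width: 0.141
grasp_force: 61.4
```

```bash
python3 - <<'E'
from h import *
show()
E
```

```text
t 46.9 tcp [0.5301 0.1233 0.1002] yaw_y -8.6 q [ 0.092 -0.021  1.915  0.     1.247  0.242] F [-3.1  0.5  7.4] T [-0.03  0.43  0.04] w 0.141 g 61.4
```

jog_arm(
  moves=[
    [[0.5,0,0,0.1,0,0,0],[0.5,0,0,0,0,0,0.05],[0.5,0,0,0,0,0,0.1],[0.5,0,0,0,0,0,0.1],[0.5,0,0,0,0,0,0.1],[0.5,0,0,0,0,0,0.1],[0.5,0,0,0,0,0,0.1],[0.5,0,0,0,0,0,0.1],[0.5,0,0,0,0,0,0.1],[0.5,0,0,0,0,0,0.1],[0.5,0,0,0,0,0,0.1],[0.5,0,0,0,0,0,0.1],[0.5,0,0,0,0,0,0.1],[0.5,0,0,0,0,0,0.1],[0.5,0,0,0,0,0,0.09],[0.5,0,0,0,0,0,0],[0.5,0,0,0,0,0,0]],
  ],
)

```text
time: 48.32
tool_pos: [0.5315, 0.1232, 0.1001]
tool_rot: [0.0, 0.999, 0.04, 0.002]
contact_force: [-0.0, -0.3, 6.3]
gripper_width: 0.147
grasp_force: 61.4
```

jog_arm(
  moves=[
    [[0.5,0,0,-0.2,0,0,0],[0.5,0,0,-0.2,0,0,-0.03],[0.5,0,0,-0.2,0,0,0],[0.5,0,0,-0.2,0,0,0],[0.5,0,0,-0.15,0,0,0],[0.5,0,0,0,0,0,0],[0.5,0,0,0,0,0,0]],
  ],
)

```text
time: 48.9
tool_pos: [0.5308, 0.1232, 0.1052]
tool_rot: [-0.0, 0.999, 0.055, 0.002]
contact_force: [11.6, 1.3, -13.2]
gripper_width: 0.146
grasp_force: 59.3
```

```bash
python3 - <<'E'
from h import *
show()
E
```

```text
t 48.9 tcp [0.5308 0.1232 0.1052] yaw_y -83.7 q [ 0.091 -0.028  1.913  0.     1.253  1.553] F [ 11.6   1.3 -13.2] T [ 0.23 -2.08  0.13] w 0.146 g 59.3
```

jog_arm(
  moves=[
    [[0.5,0,0,0.25,0,0,0],[0.5,0,0,0,0,0,0],[3,0,0,0,0,0,0],[3,0,0,0,0,0,0],[3,0,0,0,0,0,0],[3,0,0,-1,0,0,0],[3,0,0,-2,0,0,0],[3,0,0,-3,0,0,0],[0,0,0,-3,0,0,0],[0,0,0,-3,0,0,0],[0,0,0,-3,0,0,0],[0,0,0,-3,0,0,0],[0,0,0,-2.7,0,0,0],[0,0,1.5,0,0,0,0],[0,0,2,0,0,0,0],[0,0,2,0,0,0,0],[0,0,2,0,0,0,0],[0,0,0,0,0,0,0],[0,0,0,0,0,0,0]],
  ],
)

```text
time: 50.48
tool_pos: [0.5378, 0.0482, 0.3129]
tool_rot: [-0.0, 0.999, 0.054, 0.0]
contact_force: [0.5, 0.9, -0.1]
gripper_width: -0.0
grasp_force: 0.0
```

```bash
cat >> h.py <<'E'
O=np.array([.5385,.0483]); A=np.radians(6.5); MX=np.array([np.cos(A),np.sin(A)]); MY=np.array([-np.sin(A),np.cos(A)])
def mill(P): P=np.asarray(P); return np.stack([(P[...,:2]-O)@MX,(P[...,:2]-O)@MY,P[...,2]],-1)
def tab(f):
    hsv=cv2.cvtColor(f["color"],cv2.COLOR_BGR2HSV); m=(hsv[...,0]>105)&(hsv[...,0]<130)&(hsv[...,1]>150)&(f["depth"]>0)
    P=mill(cloud(f,m)); P=P[(P[:,2]>.135)&(P[:,2]<.31)&(abs(P[:,1])<.05)&(P[:,0]>-.12)]
    if len(P)>10: print("tab n",len(P),"mean",P.mean(0).round(4),"lo",np.percentile(P,2,0).round(4),"hi",np.percentile(P,98,0).round(4))
E
python3 - <<'E'
from h import *
show(); print("mill",mill(state()["tool_pos"]))
for n in ("side","top"):
  f=grab_frame(n); print(n); tab(f)
  for o in bars(f,"fresh_1",.098): print(*o)
  if n=="side": cv2.imwrite("pics/s5.png",cv2.resize(f["color"][90:300,220:430],(600,600),interpolation=2))
E
```

```text
t 50.48 tcp [0.5378 0.0482 0.3129] yaw_y -83.8 q [-0.049 -0.187  1.707  0.     1.622  1.414] F [ 0.5  0.9 -0.1] T [ 0.02  0.01 -0.04] w -0.0 g 0.0
mill [-7.08083058e-04 -1.33071269e-05  3.12910923e-01]
side
tab n 304 mean [0.2679 0.0137 0.2225] lo [ 0.116  -0.0239  0.2008] hi [0.3599 0.0337 0.2652]
few 0.63 [0.565 0.358 0.043]
0.91 [0.5387 0.0533] [0.5385 0.0548] [34. 19.] yaw -174.1 n 204
0.79 [0.5277 0.1282] [0.5268 0.129 ] [38. 17.] yaw -174.0 n 252
top
tab n 542 mean [0.3437 0.0122 0.2041] lo [ 0.3254 -0.0069  0.2011] hi [0.363  0.0312 0.207 ]
few 0.69 [0.485 0.348 0.045]
0.85 [0.5289 0.1221] [0.5289 0.1221] [40. 14.] yaw -175.0 n 402
```

View pics/s5.png

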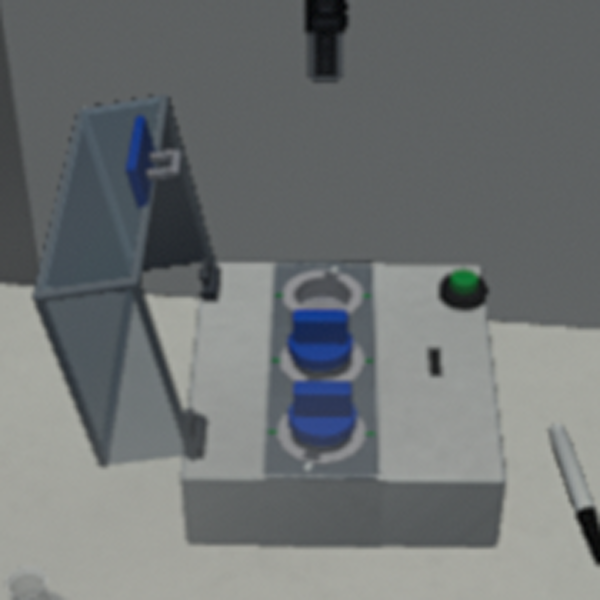

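Both fresh jars are locked: their bars lie along the green marks in the near and middle sockets. The hood is still open and the fingers are closed above the mill. Next I'll go behind the tab.

jog_arm(
  moves=[
    [[0,2.8,0,0,0,0,0],[0,2.8,0,0,0,0,0],[0,2.8,0,0,0,0,0],[0,2.8,0,0,0,0,0],[0,2.8,0,0,0,0,0],[0,0,0,0,0,0,0],[0,0,0,2.1,0,0,0],[0,0,0,2.1,0,0,0],[0,0,0,1.6,0,0,0],[0,0,0,0.5,0,0,0],[0,0,0,0,0,0,0],[0,0,0,0,0,0,0]],
  ],
)

```text
time: 51.68
tool_pos: [0.677, 0.0645, 0.25]
tool_rot: [0.0, 0.998, 0.055, 0.0]
contact_force: [0.2, -0.0, 0.0]
gripper_width: 0.005
grasp_force: 0.0
```

```bash
python3 - <<'E'
from h import *
show(); print("mill",mill(state()["tool_pos"]))
E
```

```text
t 51.68 tcp [0.677  0.0645 0.25  ] yaw_y -83.7 q [-0.014  0.17   1.455 -0.     1.516  1.446] F [ 0.2 -0.   0. ] T [-0.01 -0.01 -0.02] w 0.005 g 0.0
mill [0.13942927 0.00041369 0.25000827]
```

jog_arm(
  moves=[
    [[0,-0.7,0,0,0,0,0],[0,-0.7,0,0,0,0,0],[0,-0.7,0,0,0,0,0],[0,-0.7,0,0,0,0,0],[0,-0.7,0,0,0,0,0],[0,-0.7,0,0,0,0,0],[0,-0.7,0,0,0,0,0],[0,-0.7,0,0,0,0,0]],
  ],
)

```text
time: 52.35
tool_pos: [0.6207, 0.0577, 0.2493]
tool_rot: [0.0, 0.998, 0.055, 0.0]
contact_force: [2.9, 0.1, 2.3]
gripper_width: 0.001
grasp_force: 1.6
```

```bash
python3 - <<'E'
from h import *
show(); print("mill",mill(state()["tool_pos"]))
f=grab_frame("side"); cv2.imwrite("pics/s6.png",cv2.resize(f["color"][90:300,220:430],(500,500),interpolation=2))
E
```

```text
t 52.35 tcp [0.6207 0.0577 0.2493] yaw_y -83.7 q [-0.027  0.039  1.597 -0.     1.506  1.434] F [2.9 0.1 2.3] T [ 0.02 -0.51 -0.07] w 0.001 g 1.6
mill [8.27169685e-02 2.33611844e-05 2.49326223e-01]
```

View pics/s6.png

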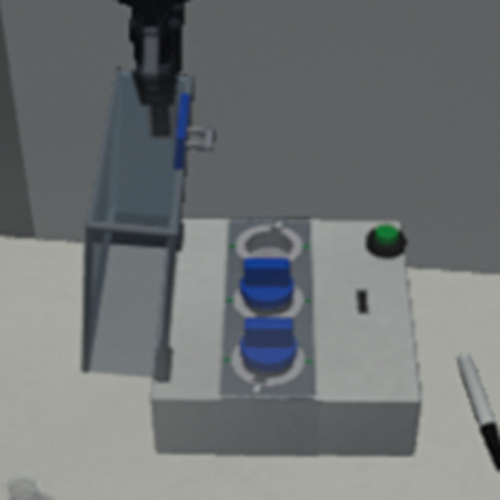

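The hood swings with the finger and is now about upright (tab at crop (183,130)). I'll follow the arc down.

jog_arm(
  moves=[
    [[0,-1.13,0,0.13,0,0,0],[0,-1.13,0,0.13,0,0,0],[0,-1.13,0,0.13,0,0,0],[0,-1.1,0,0.35,0,0,0],[0,-1.1,0,0.35,0,0,0],[0,-1.1,0,0.35,0,0,0],[0,-1.02,0,0.57,0,0,0],[0,-1.02,0,0.57,0,0,0],[0,-1.02,0,0.57,0,0,0]],
  ],
)

```text
time: 53.15
tool_pos: [0.5231, 0.0471, 0.2162]
tool_rot: [-0.0, 0.998, 0.055, -0.001]
contact_force: [1.7, 0.7, 0.4]
gripper_width: -0.0
grasp_force: 0.9
```

```bash
python3 - <<'E'
from h import *
show(); print("mill",mill(state()["tool_pos"]))
E
```

```text
t 53.15 tcp [0.5231 0.0471 0.2162] yaw_y -83.7 q [-0.052 -0.177  1.858  0.     1.463  1.409] F [1.7 0.7 0.4] T [ 0.03 -0.41  0.04] w -0.0 g 0.9
mill [-0.0153973   0.00058942  0.21623144]
```

jog_arm(
  moves=[
    [[0,-0.89,0,0.77,0,0,0],[0,-0.89,0,0.77,0,0,0],[0,-0.89,0,0.77,0,0,0],[0,-0.73,0,0.95,0,0,0],[0,-0.73,0,0.95,0,0,0],[0,-0.73,0,0.95,0,0,0],[0,-0.4,0,0.81,0,0,0],[0,-0.4,0,0.81,0,0,0],[0,-0.4,0,0.81,0,0,0]],
  ],
)

```text
time: 53.9
tool_pos: [0.4635, 0.0405, 0.1408]
tool_rot: [-0.0, 0.998, 0.055, -0.001]
contact_force: [1.4, -0.3, 1.0]
gripper_width: 0.002
grasp_force: 0.4
```

```bash
python3 - <<'E'
from h import *
show(); print("mill",mill(state()["tool_pos"]))
f=grab_frame("side"); cv2.imwrite("pics/s7.png",cv2.resize(f["color"][90:300,220:430],(500,500),interpolation=2))
E
```

```text
t 53.9 tcp [0.4635 0.0405 0.1408] yaw_y -83.7 q [-0.073 -0.27   2.065  0.     1.348  1.388] F [ 1.4 -0.3  1. ] T [ 0.03 -0.09 -0.05] w 0.002 g 0.4
mill [-0.0753495   0.00077074  0.14077843]
```

View pics/s7.png

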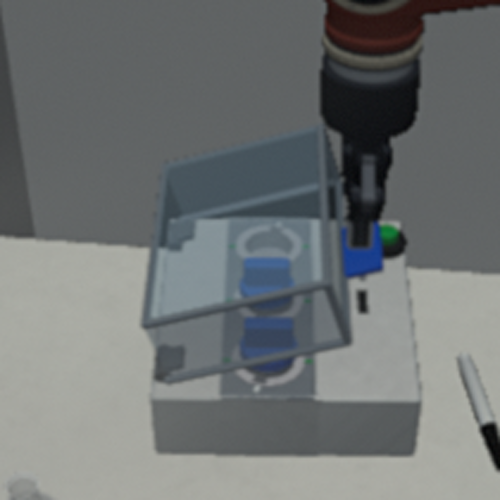

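jog_arm(
  moves=[
    [[0,-0.26,0,0.76,0,0,0],[0,-0.26,0,0.76,0,0,0],[0,-0.26,0,0.76,0,0,0],[0,0,0,0,0,0,0],[0,-0.2,0,-1,0,0,0],[0,0,0,-2.5,0,0,0],[0,0,0,-2.5,0,0,0],[0,0,0,-2.5,0,0,0],[0,0,0,-2.5,0,0,0],[0,1,0,0,0,0,0],[0,1,0,0,0,0,0],[0,1,0,0,0,0,0],[0,0,0,0,0,0,0],[0,0,0,0,0,0,0]],
  ],
)

```text
time: 55.12
tool_pos: [0.4846, 0.0427, 0.23]
tool_rot: [0.0, 0.998, 0.055, 0.0]
contact_force: [0.2, -0.2, -0.4]
gripper_width: 0.002
grasp_force: 0.0
```

```bash
python3 - <<'E'
from h import *
show(); print("mill",mill(state()["tool_pos"]))
f=grab_frame("side"); cv2.imwrite("pics/s8.png",cv2.resize(f["color"][90:300,220:430],(500,500),interpolation=2))
E
```

```text
t 55.12 tcp [0.4846 0.0427 0.23  ] yaw_y -83.7 q [-0.065 -0.288  1.928 -0.     1.502  1.395] F [ 0.2 -0.2 -0.4] T [ 0.02 -0.04  0.01] w 0.002 g 0.0
mill [-0.054216    0.00055524  0.22995191]
```

View pics/s8.png

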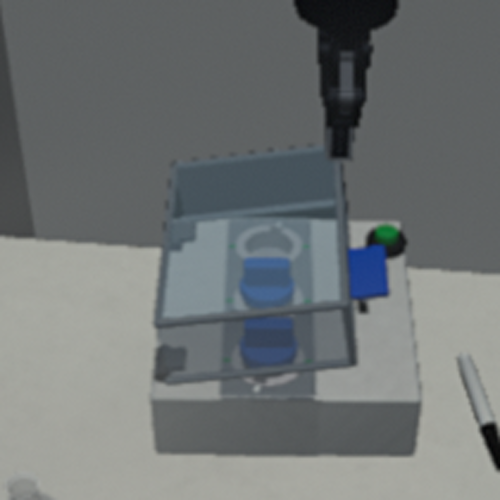

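The hood is about 0.2 rad open and the finger is above its front edge. I'll press it down.

jog_arm(
  moves=[
    [[0,0,0,1.5,0,0,0],[0,0,0,1.5,0,0,0],[0,0,0,1,0,0,0],[0,0,0,0.8,0,0,0],[0,0,0,0.8,0,0,0],[0,0,0,0.8,0,0,0],[0,0,0,0.6,0,0,0],[0,0,0,0.4,0,0,0],[0,0,0,0.3,0,0,0],[0,0,0,0.2,0,0,0],[0,0,0,0.2,0,0,0],[0,0,0,0.2,0,0,0],[0,0,0,0.2,0,0,0],[0,0,0,0,0,0,0],[0,0,0,0,0,0,0]],
  ],
)

```text
time: 56.42
tool_pos: [0.4849, 0.0427, 0.1478]
tool_rot: [0.0, 0.998, 0.055, -0.0]
contact_force: [-9.7, 0.2, 19.1]
gripper_width: -0.001
grasp_force: 9.2
```

```bash
python3 - <<'E'
from h import *
show(); print("mill",mill(state()["tool_pos"]))
E
```

```text
t 56.42 tcp [0.4849 0.0427 0.1478] yaw_y -83.7 q [-0.065 -0.22   2.011 -0.     1.35   1.395] F [-9.7  0.2 19.1] T [ 0.03  1.74 -0.02] w -0.001 g 9.2
mill [-0.05390266  0.00051737  0.14784825]
```

jog_arm(
  moves=[
    [[0,0,0,-1,0,0,0],[0,0,0,-2,0,0,0],[0,0,0,-2.5,0,0,0],[0,0,0,-2.5,0,0,0],[0,0,0,0,0,0,0],[0,0,0,0,0,0,0]],
  ],
)

```text
time: 56.92
tool_pos: [0.4856, 0.0427, 0.226]
tool_rot: [0.0, 0.998, 0.055, 0.002]
contact_force: [0.4, 0.1, -1.1]
gripper_width: -0.005
grasp_force: 0.0
```

```bash
python3 - <<'E'
from h import *
show()
for n in ("side","top"):
  f=grab_frame(n); hsv=cv2.cvtColor(f["color"],cv2.COLOR_BGR2HSV)
  m=(abs(hsv[...,0].astype(int)-65)<15)&(hsv[...,1]>120)&(f["depth"]>0); v,u=np.nonzero(m); P=world(f,u,v)
  k=(abs(P[:,2]-.097)<.004)&(abs(P[:,0]-.44)<.04)&(abs(P[:,1]+.04)<.04)
  print(n,k.sum(),on_plane(f,u[k],v[k],.097).mean(0) if k.any() else 0)
  for r in regions_of("lid",f)[:1]: Q=cloud(f,r["pixels"]); print("lid",r["p"],np.percentile(mill(Q),[2,50,98],0).round(3).tolist())
  if n=="side": cv2.imwrite("pics/s9.png",cv2.resize(f["color"][90:300,220:430],(500,500),interpolation=2))
plan([.4412,-.0403,.23],-83.7,5)
E
```

```text
t 56.92 tcp [0.4856 0.0427 0.226 ] yaw_y -83.7 q [-0.065 -0.286  1.932  0.     1.491  1.395] F [ 0.4  0.1 -1.1] T [-0.02 -0.    0.  ] w -0.005 g 0.0
side 40 [ 0.43999972 -0.03549537  0.097     ]
lid 0.71 [[-0.036, 0.289, 0.004], [-0.017, 0.319, 0.043], [0.005, 0.33, 0.068]]
top 118 [ 0.44130162 -0.04160886  0.097     ]
lid 0.58 [[-0.091, -0.097, 0.088], [0.013, 0.066, 0.147], [0.077, 0.107, 0.151]]
n=5 shift -1.025 1.558 -0.155 turn 0.0000  (total [-5.12595996  7.78881701] dz -0.77 turn 0.000)
```

View pics/s9.png

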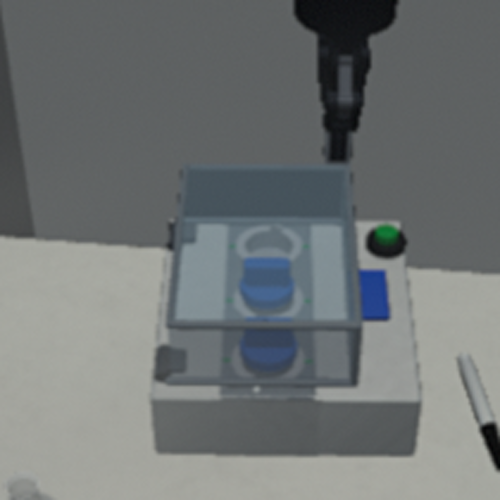

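The hood is flat and shut. Next is the button.

jog_arm(
  moves=[
    [[0,-1.01,1.55,0,0,0,0],[0,-1.01,1.55,0,0,0,0],[0,-1.01,1.55,0,0,0,0],[0,-1.02,1.56,0,0,0,0],[0,-1.02,1.56,0,0,0,0],[0,0,0,0,0,0,0],[0,0,0,2.5,0,0,0],[0,0,0,2.5,0,0,0],[0,0,0,2.5,0,0,0],[0,0,0,2.5,0,0,0],[0,0,0,1.5,0,0,0],[0,0,0,0.5,0,0,0],[0,0,0,0,0,0,0],[0,0,0,0,0,0,0]],
  ],
)

```text
time: 58.28
tool_pos: [0.4429, -0.0398, 0.1044]
tool_rot: [-0.0, 0.998, 0.055, 0.0]
contact_force: [0.4, 0.1, 0.6]
gripper_width: -0.002
grasp_force: 0.0
```

```bash
python3 - <<'E'
from h import *
show()
E
```

```text
t 58.28 tcp [ 0.4429 -0.0398  0.1044] yaw_y -83.7 q [-0.257 -0.285  2.141  0.     1.286  1.203] F [0.4 0.1 0.6] T [-0.01  0.02 -0.02] w -0.002 g 0.0
```

jog_arm(
  moves=[
    [[0,-0.1,0,0.4,0,0,0],[0,0,0,0.2,0,0,0],[0,0,0,0.2,0,0,0],[0,0,0,0.2,0,0,0],[0,0,0,0.2,0,0,0],[0,0,0,0.2,0,0,0],[0,0,0,0.2,0,0,0],[0,0,0,0,0,0,0],[0,0,0,0,0,0,0]],
  ],
)

```text
time: 59.03
tool_pos: [0.4424, -0.0404, 0.0917]
tool_rot: [0.0, 0.998, 0.055, -0.0]
contact_force: [-10.6, 2.6, 20.7]
gripper_width: -0.001
grasp_force: 10.5
```

```bash
python3 - <<'E'
from h import *
show()
E
```

```text
t 59.03 tcp [ 0.4424 -0.0404  0.0917] yaw_y -83.7 q [-0.259 -0.269  2.151 -0.     1.26   1.202] F [-10.6   2.6  20.7] T [ 0.38  1.7  -0.01] w -0.001 g 10.5
```

jog_arm(
  moves=[
    [[0,0,0,-1,0,0,0],[0,0,0,-2,0,0,0],[0,0,0,-3,0,0,0],[0,0,0,-3,0,0,0],[0,0,0,-3,0,0,0],[0,0,0,-2,0,0,0],[0,-2,0,0,0,0,0],[0,-2,0,0,0,0,0],[0,0,0,0,0,0,0],[0,0,0,0,0,0,0],[0,0,0,0,0,0,0]],
  ],
)

```text
time: 59.95
tool_pos: [0.402, -0.0446, 0.2278]
tool_rot: [-0.0, 0.998, 0.055, 0.0]
contact_force: [0.3, 0.2, 0.1]
gripper_width: 0.0
grasp_force: 0.0
```

```bash
python3 - <<'E'
from h import *
show()
f=grab_frame("side"); cv2.imwrite("pics/s10.png",cv2.resize(f["color"][90:420,200:450],(454,600)))
g=grab_frame("top")
for n,x in (("side",f),("top",g)):
  for o in bars(x,"done_1",.045): print(n,*o)
E
```

```text
t 59.95 tcp [ 0.402  -0.0446  0.2278] yaw_y -83.7 q [-0.295 -0.519  2.098  0.     1.562  1.166] F [0.3 0.2 0.1] T [-0.   -0.04 -0.01] w 0.0 g 0.0
side 0.95 [0.4868 0.3557] [0.4865 0.3554] [41. 14.] yaw 78.9 n 361
side 0.81 [0.4008 0.3606] [0.4007 0.3598] [39. 14.] yaw 81.1 n 394
top 0.82 [0.4871 0.3491] [0.4871 0.349 ] [39. 13.] yaw 78.6 n 351
top 0.8 [0.4018 0.3543] [0.4018 0.3545] [40. 14.] yaw 79.5 n 372
top 0.74 [0.4476 0.0671] [0.5232 0.0447] [220. 240.] yaw 78.4 n 23
top 0.71 [0.5698 0.3445] [0.5697 0.3444] [39. 14.] yaw 82.2 n 341
```

View pics/s10.png

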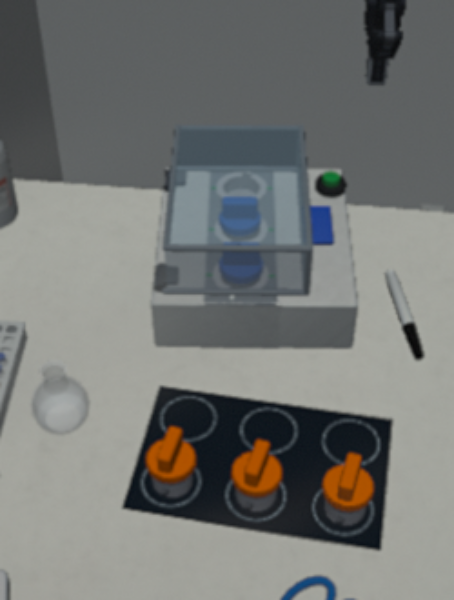

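Everything is in place: three orange jars upright on the mat at crop (170,460), (257,470) and (347,488), two blue jars locked, the hood shut and the flask where it was. I'm handing it in.

```bash
python3 -c "
from plant import *
print(job_done())"
```

```text
the job is handed in; nothing more can be done
None
```

The changeover is done and handed in: three finished jars stand upright on the mat, both fresh jars are locked in the mill, the hood was pressed flat shut, the start button was pressed to its stop after that, and the flask was left alone.

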